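# Put the washed gas stove back together from the stack

### The arm

A 7-joint arm with a two-finger parallel gripper is mounted at the origin on a cart in front of the work surface, level with it; the furniture and walls round the work are solid. World frame = base frame: x ahead of the robot, y to its left, z up, the work surface at z = 0. Lengths are in m, angles in rad, forces in N, time in s.
With the tool pointing down it reaches from about 0.35 to 0.775 m from the base axis. Payload 3.1 kg.
Tool frame: the origin (TCP) lies at the very end of the fingers, on their centre line; the grasp point (between the pads) lies robot.grip_point_offset behind it (robot.grip_point_offset is the distance from the TCP to the grasp point, in m); z points along the fingers, y is the line along which they close (so a half turn about z gives the same grasp; the last joint's range is limited). The gripper opens to 85 mm and grips with 20 to 120 N. Pads are 22 mm wide; open, the fingers measure 114 mm over their backs; the gripper's body (76 mm by 85 mm) begins 54 mm behind the grasp point. The pads swing forward as they close: fully open they stand 13 mm farther back than shut.
Start: joints at [1.256, 0.311, 0.014, 1.512, -0.004, 1.319, -0.027], TCP at [0.148, -0.53, 0.231] pointing down, gripper open.
Joint ranges: [-2.7, 2.7], [-0.3, 1.91], [-1.27, 1.3], [0.12, 2.57], [-1.44, 4.58], [0.2, 2.03], [-3.05, 3.05]. Speed limits (rad/s): [2.79, 2.79, 3.14, 3.14, 3.14, 3.14, 3.14].

### API

Orientations are given as a unit quaternion [w, x, y, z].
In Python, from station import telemetry, imaging, sign_off, robot gives the robot as it stands.
- The arm moves only by the tool move_arm, never from a script. Its arguments are lists of equal length, an entry for each row: "dp": the shift along the tool's x, y, z as a fraction of full scale, a list of three; "rot": the turn, a rotation vector about the tool's x, y, z as a fraction of full scale, a list of three. In form: {"dp": [[dx, dy, dz], ...], "rot": [[ax, ay, az], ...]}. A call has 1 to 5 rows; each row is the pose to reach, as a shift and turn from the pose commanded when the call began, along the tool's axes at that moment; what a row does not reach only later rows make up. Full scale, the value 1, is 0.15 m for a shift and 90 degrees for a turn. A row lasts 1/10 s, in which the tool goes at most 50 mm and 8.59 degrees, less where a joint would pass 70% of its speed; a pose out of reach is approached as far as the arm can. A call with a number of a shift or a turn outside -1 to 1 is refused whole. A call with a gripper value outside its range is refused whole. "hand" is the opening, from -1 (shut) to 1 (fully open), set as the call begins (left out, the last holds). The fingers move at their own pace and stop on an object; the grip force is fixed at half the most. Time passes only in rows, so rows that repeat a pose let the fingers close. It gives the time, the measured TCP pose, the force, the opening and the grip force at its end, in the units of the state.
- telemetry.get_state(): the state, without advancing time (a new reading comes with each control period).
- imaging.snapshot(name): name is "scene" or "top" or "wrist"; returns a dict with "img" (400x640x3 uint8, red, green, blue), "K" (3x3 intrinsics, pixels), "k1" (the pictures are not rectified: a ray, as slopes to the right and down, at radius r is drawn at 1 + k1 r^2 times it, then the intrinsics apply), "R" (3x3) and "t" (3): a world point X has camera coordinates R X + t. Camera axes: x right, y down, z forward; pixel columns grow to the right and rows downward; lengths in m; the calibration is good to about 2 mm. A picture is of the moment at which its call begins. There is no depth.
- sign_off(): hands the job in; it is judged then, once.
Trained networks look in a picture, given as the dict that the camera call returned (one of the last four; its "shot" number tells which), for a name from the list of things; names that differ only in an ending like _2 or _b are one class to them, and where a whole thing is asked for, a point or a joint stands for the part that bears it (a point fixed in the world has none). Each returns a list of dicts, best first, with "score" (0 to 1); they miss things now and then, are a little off and sometimes report something else, mostly with a low value. They report only what shows in the picture. A call takes as long as a camera call. They do not tell look-alikes from the thing itself.
- imaging.recognise(picture, query): "location" ([row, column] in pixels, amid what is visible of it).
The state is a dict: "time": time; "q": joint angles; "dq": joint speeds; "tau": joint torques, N m; "ee_pos": TCP position; "eef_rot": TCP orientation; "contact_force": force on the tool from outside, world axes, zero at the start; "wrist_torque": the same for the moment, N m; "opening": opening from 0.0 (shut) to 1.0 (fully open); "grip_force": force on a finger pad.
Only numpy, scipy, OpenCV 4.12 (cv2) and the standard library are available. Lean on these libraries where they do the work, as an engineer would, in place of code of your own. Each camera call takes 0.05 s, during which the arm holds its last target. There are 200 camera calls.

### The job

The two-burner table-top gas stove has been washed and its loose parts stand stacked on the grate beside it. Put it back together, working down the stack from the top and seating each part straight on the stove: on the small burner cup its small crown and then its small cap, on the large burner cup its large crown and then its large cap, each part lying level and fully home in the one below it. Last, set the empty grate over both burners so that the holes in its two end lugs drop over the stove's two locating pins and it stands flat on the tray; do not knock over or push about the glass tumbler and the salt shaker.

Things in the scene. Friction and masses are not known exactly. Their poses are not given: they have to be found in the camera images.
- stove: Fixed stainless gas stove, 340 (own x) x 210 mm; flat tray top 50 mm above the worktop, 5 mm lip round the edge. Origin: centre of underside; own x from the knob face to the rear. Burner cups on the tray at own x = +65 and -65 mm, y = 0 (which is where varies). Two upright brass locating pins, 8 mm diameter, 15 mm high, tapered tips, on the tray at own x = +132 and -132 mm, y = 0.
- large_cup: Large burner cup: aluminium ring fixed on the stove's tray, outside diameter 52 mm, bore 34 mm, 10 mm high, a flat dark dish round it. Origin: on its axis at tray level; z up. The large crown's skirt goes into its bore.
- small_cup: Small burner cup: aluminium ring fixed on the stove's tray, outside diameter 31 mm, bore 25 mm, 10 mm high, a flat dark dish round it. Origin: on its axis at tray level; z up. The small crown's skirt goes into its bore.
- small_crown: Small burner crown, loose, brass, 60 g, top of the stack. Skirt 21 mm diameter, 8 mm high, tapered foot; on it the ported head, 34 mm diameter, 12 mm high, with a recess 19 mm wide, 6 mm deep in its top. Origin: on the axis at the skirt's bottom; z up. Home in its cup the head lies on the cup's rim, the origin 2 mm above the cup's.
- small_cap: Small burner cap, loose, dark grey enamel, 80 g, under the small crown, on the large crown's head. Disc 48 mm diameter, 9 mm thick, under its centre a spigot 14 mm diameter, 4 mm high. Origin: on the axis at the spigot's bottom; z up. Home on its crown the spigot is in the recess, the disc on the head, the origin 16 mm above the crown's.
- large_crown: Large burner crown, loose, brass, 140 g, under the small cap in the stack. Skirt 30 mm diameter, 8 mm high, tapered foot; on it the ported head, 56 mm diameter, 12 mm high, with a recess 34 mm wide, 6 mm deep in its top. Origin: on the axis at the skirt's bottom; z up. Home in its cup the origin is 2 mm above the cup's.
- large_cap: Large burner cap, loose, dark grey enamel, about 160 g, under the large crown, lowest of the stack: lies on the grate's slanting bars at grate x = -65 mm, spigot between their ends. Disc 68 mm diameter, 9 mm thick, under its centre a spigot 29 mm diameter, 4 mm high. Origin: on the axis at the spigot's bottom; z up. Home, the origin is 16 mm above its crown's.
- grate: Grey pan support, about 450 g, loose. Frame 240 (own x) x 170 mm, bars 8 mm square, tops 44 mm above the feet. Grip the middle bar (along own y at x = 0, 10 mm wide) at its centre: clear on both sides. 4 slanting bars run to each opening (x = +-65). Lugs at x = +-132 mm, y = 0, at foot level, 6 mm thick, with 12 mm holes. Origin: centre, foot level; z up. Home: origin 50 mm above stove's.
- tumbler: Glass tumbler, loose, 81 mm wide, 91 mm high, standing on the worktop to the right; a bystander. Origin: centre of its underside.
- salt_shaker: Salt shaker, loose, 44 mm wide, 90 mm high, standing at the back of the worktop; a bystander. Origin: centre of its underside.
Not all that is in view belongs to the job. What is shaped like the small_crown but red is not meant.

How it is judged:
By the outcome, as a careful person would: the job done as asked, in the order asked, and still so for the second after the job is handed in, with the robot touching nothing.
It also fails if it takes over 131 s, if anything falls off the work surface, if the arm or the gripper's body presses on something with over 40 N, if the wrist force passes 120 N, or if a joint passes its speed limit or range.

## Working session

There is one attempt and no reset: what is moved stays moved. The work goes in short steps, Python scripts to look and compute and a tool call to move; the robot and the scene stay as the last step left them, time stands still between calls to the robot, and variables do not carry over. Pictures are saved under pics/ and viewed, at most 14 in all, crops included, and the job is handed in when it is done.

Besides the shell and the picture viewer there is one more tool, called after "Emit:" as name(argument=value, ...) on one line, values as JSON. move_arm: Moves the arm, as the interface text tells. Its arguments: {"type":"object","properties":{"dp":{"type":"array","items":{"type":"array","items":{"type":"number"}}},"rot":{"type":"array","items":{"type":"array","items":{"type":"number"}}},"hand":{"type":"number"}},"required":["dp","rot"]}

```bash
ls; mkdir -p pics; cat > h.py <<'E'
import numpy as np, cv2
from station import telemetry, imaging, robot
def snap(n,f=None):
    p=imaging.snapshot(n)
    if f: cv2.imwrite('pics/'+f,p['img'][:,:,::-1])
    return p
def ray(p,row,col):
    K=p['K'];d=np.array([(col-K[0,2])/K[0,0],(row-K[1,2])/K[1,1]]);u=d.copy()
    for _ in range(20): u=d/(1+p['k1']*(u@u))
    R=np.array(p['R']);return -R.T@p['t'], R.T@np.array([u[0],u[1],1])
def at(p,row,col,z):
    c,d=ray(p,row,col);return c+d*(z-c[2])/d[2]
def proj(p,X):
    X=np.atleast_2d(X)@np.array(p['R']).T+p['t'];u=X[:,:2]/X[:,2:];r=(u**2).sum(1,keepdims=True);u=u*(1+p['k1']*r)
    return np.c_[u[:,1]*p['K'][1,1]+p['K'][1,2],u[:,0]*p['K'][0,0]+p['K'][0,2]]
E
python3 - <<'E'
from h import *
print(telemetry.get_state(),robot.grip_point_offset, [a for a in dir(robot) if a[0]!='_'])
s=snap('scene','s0.png');t=snap('top','t0.png')
for n in 'stove large_cup small_cup small_crown small_cap large_crown large_cap grate tumbler salt_shaker'.split():
    for k,p in(('s',s),('t',t)):
        print(n,k,[(np.round(r['location']).tolist(),round(r['score'],2)) for r in imaging.recognise(p,n)[:3]])
for p in(s,t):print(-np.array(p['R']).T@p['t'],p['K'][0,0],p['k1'])
a=np.hstack([s['img'],t['img']])
E
```

```text
pics
{'time': 0.0, 'q': array([ 1.25630017,  0.31170421,  0.01400741,  1.513054  , -0.0043876 ,
        1.31918901, -0.02717058]), 'dq': array([ 1.26799928e-05,  1.29681540e-03,  1.71097292e-03, -3.91262439e-04,
       -4.01491695e-04, -1.17967158e-03,  2.59088397e-04]), 'tau': array([-8.12378858e-05, -3.79913199e+01,  1.46107441e-01, -2.30589026e+01,
        1.22506736e-02,  1.37238402e-02, -4.60848810e-06]), 'ee_pos': array([ 0.14798826, -0.52896473,  0.23023412]), 'eef_rot': array([-1.14228273e-03,  9.90705091e-01,  1.36022320e-01, -2.13304682e-04]), 'contact_force': array([-0.30334827, -0.50391415,  0.4688311 ]), 'wrist_torque': array([-0.04569408, -0.00402213,  0.00172796]), 'grip_force': 0.0, 'opening': 1.0022576784264252} 0.0187 ['MotionError', 'grip_point_offset']
stove s [([212.0, 329.0], 0.71)]
stove t [([199.0, 342.0], 0.88)]
large_cup s [([204.0, 352.0], 0.87)]
large_cup t [([223.0, 348.0], 0.61), ([200.0, 343.0], 0.53)]
small_cup s [([195.0, 298.0], 0.62)]
small_cup t [([178.0, 337.0], 0.83)]
small_crown s [([253.0, 261.0], 0.67)]
small_crown t [([213.0, 223.0], 0.7), ([293.0, 369.0], 0.7)]
small_cap s [([265.0, 260.0], 0.76), ([215.0, 188.0], 0.57)]
small_cap t [([216.0, 234.0], 0.51)]
large_crown s [([274.0, 266.0], 0.59)]
large_crown t [([222.0, 234.0], 0.46)]
large_cap s [([282.0, 264.0], 0.67)]
large_cap t []
grate s [([294.0, 229.0], 0.85), ([203.0, 349.0], 0.47)]
grate t [([194.0, 229.0], 0.81)]
tumbler s [([167.0, 385.0], 0.93)]
tumbler t [([223.0, 433.0], 0.84)]
salt_shaker s [([215.0, 188.0], 0.8)]
salt_shaker t [([112.0, 281.0], 0.75)]
[0.19541902 0.56847272 0.44257268] 395.1419784211424 -0.08954363217060976
[ 0.41340997 -0.11218158  1.20011922] 434.50077685423344 -0.0018727764926922469
```

View pics/s0.png

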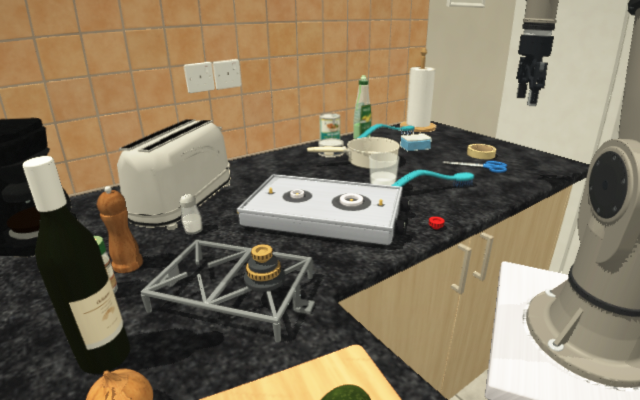

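View pics/t0.png

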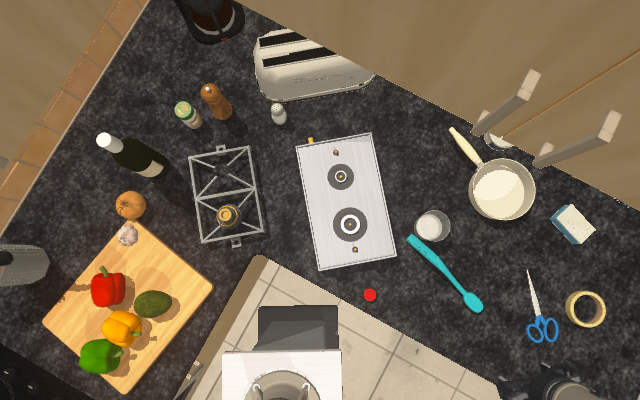

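```bash
python3 - <<'E'
from h import *
s=snap('scene');t=snap('top')
print('pinR',at(t,152,336,.065),'pinK',at(t,250,355,.065))
print('small',at(t,177,340.5,.06),'large',at(t,224,349.5,.06))
print('stack t',at(t,215,228,.102),'s',at(s,246,262,.102))
for r,c in((183,190),(243,202),(148,254),(235,262)):print('grate corner',at(t,r,c,.044))
print('lugs',at(t,149,222,.006),at(t,243,236,.006))
print('tumbler',at(t,223,433,.05),'salt',at(t,112,281,.05),'red',at(t,295,370,.01))
im=t['img'];
c=cv2.resize(im[130:280,180:410],None,fx=3.4,fy=3.4,interpolation=cv2.INTER_CUBIC);cv2.imwrite('pics/t1.png',c[:,:,::-1])
w=snap('wrist');st=telemetry.get_state()
from scipy.spatial.transform import Rotation as Ro
q=st['eef_rot'];RT=Ro.from_quat(np.r_[q[1:],q[0]]).as_matrix();print(RT)
C=-w['R'].T@w['t'];print('cam in tool',RT.T@(C-st['ee_pos']),'axes',RT.T@w['R'].T, w['K'])
E
```

```text
pinR [ 0.67505362 -0.15861268  0.065     ] pinK [ 0.41454957 -0.20066988  0.065     ]
small [ 0.60810285 -0.16889236  0.06      ] large [ 0.48260867 -0.18887157  0.06      ]
stack t [0.51008205 0.12121475 0.102     ] s [0.51684741 0.11981915 0.102     ]
grate corner [0.60409281 0.23620541 0.044     ]
grate corner [0.4423751  0.20232462 0.044     ]
grate corner [0.6963383  0.06318679 0.044     ]
grate corner [0.4598189  0.04312611 0.044     ]
lugs [0.70492956 0.15890213 0.006     ] [0.44116901 0.11955073 0.006     ]
tumbler [ 0.48068388 -0.41050879  0.05      ] salt [ 0.79366949 -0.01204459  0.05      ] red [ 0.29368757 -0.24126821  0.01      ]
[[ 9.63010679e-01  2.69463230e-01 -8.78345083e-06]
 [ 2.69463230e-01 -9.63010679e-01 -2.07537477e-05]
 [-1.40509288e-05  1.76192636e-05 -1.00000000e+00]]
cam in tool [ 0.08276688 -0.00056623 -0.14240912] axes [[-1.04270120e-03 -9.47724891e-01 -3.19086892e-01]
 [ 9.99998494e-01 -5.45545433e-04 -1.64742789e-03]
 [ 1.38723202e-03 -3.19088129e-01  9.47724032e-01]] [[296.00137257   0.         324.36672004]
 [  0.         296.00137257 204.50981833]
 [  0.           0.           1.        ]]
```

View pics/t1.png

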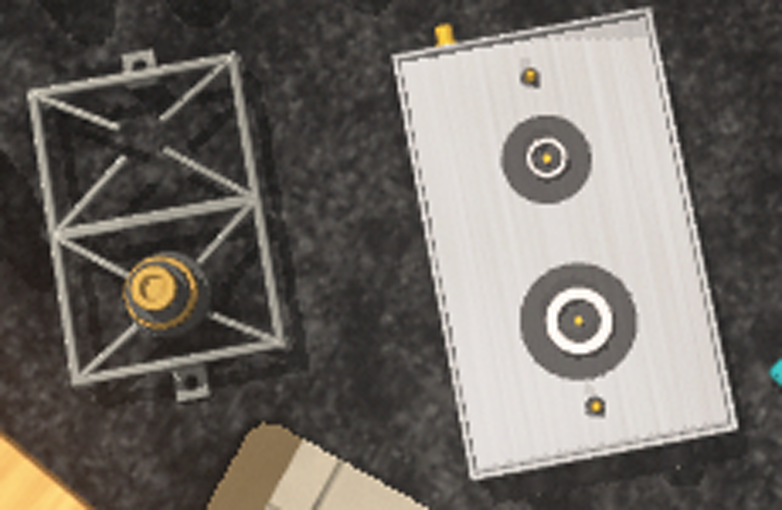

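Emit:
move_arm(dp=[[0.3,0,0],[0.6,-0.2,-0.1],[1,-0.4,-0.2],[1,-0.7,-0.2],[1,-0.7,-0.2]], rot=[[0,0,0],[0,0,0],[0,0,0.074],[0,0,0.074],[0,0,0.074]])

```text
time: 1.75
ee_pos: [0.2676, -0.3822, 0.2619]
eef_rot: [-0.001, 0.997, 0.083, 0.001]
contact_force: [0.5, -0.2, -0.2]
opening: 1.002
grip_force: 0.0
```

```bash
cat >> h.py <<'E'
from scipy.spatial.transform import Rotation as Ro
def RT(st):
    q=st['eef_rot'];return Ro.from_quat(np.r_[q[1:],q[0]]).as_matrix()
def go(tgt,yaw=None):
    "dp & rot from measured pose to world tgt, tool down with tool x at yaw (deg)"
    st=telemetry.get_state();R=RT(st);d=R.T@(np.array(tgt)-st['ee_pos'])/.15
    out=[np.round(d,3).tolist()]
    if yaw is not None:
        y=np.radians(yaw);c,s=np.cos(y),np.sin(y)
        T=np.array([[c,s,0],[s,-c,0],[0,0,-1.]])
        out.append(np.round(Ro.from_matrix(R.T@T).as_rotvec()/(np.pi/2),4).tolist())
    print('t',round(st['time'],2),'ee',np.round(st['ee_pos'],4),'yaw',np.degrees(np.arctan2(R[1,0],R[0,0])).round(2),'F',np.round(st['contact_force'],1),'op',round(st['opening'],3),'->',*out)
    return out
E
python3 -c "
from h import *
go((.5,.12,.25),9)"
```

```text
t 1.75 ee [ 0.2676 -0.3822  0.2619] yaw 9.53 F [ 0.5 -0.2 -0.2] op 1.002 -> [2.082, -3.045, 0.09] [-0.0015, -0.0011, 0.0059]
```

Emit:
move_arm(dp=[[0.7,-0.75,0],[0.7,-0.75,0],[0.7,-0.75,0],[0.7,-0.75,0],[0.7,-0.75,0]], rot=[[0,0,0.006],[0,0,0.006],[0,0,0.006],[0,0,0.006],[0,0,0.006]])

```text
time: 2.25
ee_pos: [0.3512, -0.2598, 0.2615]
eef_rot: [0.0, 0.997, 0.075, 0.0]
contact_force: [-0.8, -0.6, -0.1]
opening: 0.999
grip_force: 0.0
```

Emit:
move_arm(dp=[[0.6,-0.75,0],[0.6,-0.75,0],[0.6,-0.75,0],[0.6,-0.75,0],[0.6,-0.75,0]], rot=[[0,0,0],[0,0,0],[0,0,0],[0,0,0],[0,0,0]])

```text
time: 2.75
ee_pos: [0.4228, -0.1377, 0.2611]
eef_rot: [0.001, 0.997, 0.073, -0.0]
contact_force: [0.1, -1.4, -0.2]
opening: 1.0
grip_force: 0.0
```

Emit:
move_arm(dp=[[0.45,-0.75,0],[0.45,-0.75,0],[0.45,-0.75,0],[0.45,-0.75,0],[0.45,-0.75,0]], rot=[[0,0,0],[0,0,0],[0,0,0],[0,0,0],[0,0,0]])

```text
time: 3.25
ee_pos: [0.4732, -0.0178, 0.2609]
eef_rot: [0.001, 0.997, 0.072, -0.001]
contact_force: [0.7, -0.3, -0.4]
opening: 1.0
grip_force: 0.0
```

Emit:
move_arm(dp=[[0.3,-0.75,0.1],[0.3,-0.75,0.1],[0.3,-0.75,0.1],[0.3,-0.75,0.1],[0.3,-0.75,0.1]], rot=[[0,0,0],[0,0,0],[0,0,0],[0,0,0],[0,0,0]])

```text
time: 3.75
ee_pos: [0.5017, 0.0992, 0.2458]
eef_rot: [0.001, 0.997, 0.071, -0.001]
contact_force: [0.3, -0.5, 0.4]
opening: 1.001
grip_force: 0.0
```

```bash
python3 -c "
from h import *
go((.5,.12,.25),9)
w=snap('wrist','w1.png')
for n in 'small_crown small_cap large_crown large_cap'.split():print(n,[(np.round(r['location']).tolist(),round(r['score'],2)) for r in imaging.recognise(w,n)[:3]])
print(proj(w,[[.513,.1205,.102],[.509,.13,.053]]))
"
```

```text
t 3.75 ee [0.5017 0.0992 0.2458] yaw 8.17 F [ 0.3 -0.5  0.4] op 1.001 -> [0.008, -0.139, -0.028] [0.0017, 0.0008, -0.0092]
small_crown [([172.0, 296.0], 0.85)]
small_cap [([157.0, 298.0], 0.76)]
large_crown [([154.0, 306.0], 0.78)]
large_cap [([150.0, 314.0], 0.75)]
[[177.65542201 305.49802464]
 [169.88722124 299.3982969 ]]
```

View pics/w1.png

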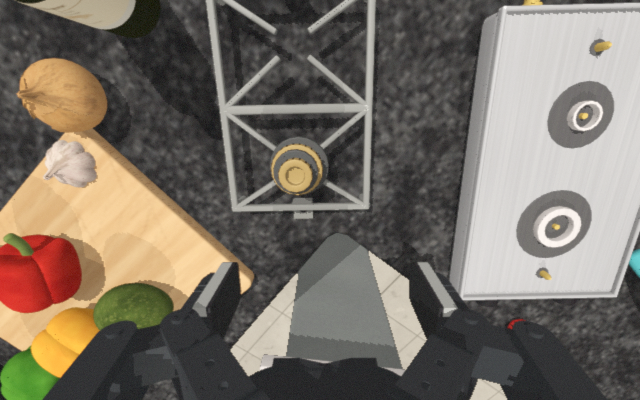

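```bash
python3 -c "
from h import *
w=snap('wrist')
c=cv2.resize(w['img'][120:220,230:380],None,fx=5,fy=5,interpolation=cv2.INTER_CUBIC);cv2.imwrite('pics/w1c.png',c[:,:,::-1])
print('sm',at(w,116.5,584.5,.06),'lg',at(w,226,557.5,.06),'pins',at(w,46,603,.065),at(w,273,545,.065))
print('crown',at(w,172,296,.102),at(w,177,296,.102))
"
```

```text
sm [ 0.61091816 -0.16266865  0.06      ] lg [ 0.48645983 -0.18347246  0.06      ] pins [ 0.67587086 -0.1486486   0.065     ] [ 0.42500452 -0.18832234  0.065     ]
crown [0.51721662 0.13205837 0.102     ] [0.51220134 0.13149609 0.102     ]
```

View pics/w1c.png

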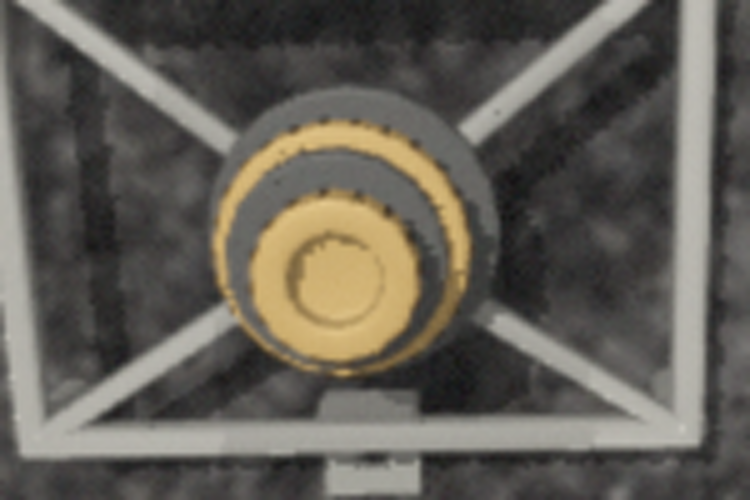

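```bash
python3 -c "
from h import *
w=snap('wrist','w2.png');t=snap('top');go((.5,.12,.25),9)
C=-w['R'].T@w['t'];st=telemetry.get_state();R=RT(st);print('cam in tool',R.T@(C-st['ee_pos']),'\n',R.T@w['R'].T)
for n in ['small_crown','large_crown','large_cap','small_cup','large_cup']:
  for p in (w,t):print(n,[(np.round(r['location'],1).tolist(),round(r['score'],2)) for r in imaging.recognise(p,n)[:2]])
for n,r,c,z in (('sc',175.4,297,.102),('scap',171.6,297.4,.082),('lc',169.4,298.1,.073),('lcap',166,301.3,.053)): print(n,at(w,r,c,z))
print(proj(t,[[.513,.1205,.102],[.5135,.131,.102]]))
"
```

```text
t 4.15 ee [0.5015 0.1021 0.2465] yaw 8.35 F [-0.8  0.5 -0.9] op 0.995 -> [0.008, -0.12, -0.024] [0.0003, -0.0002, -0.0072]
cam in tool [ 0.08265671  0.00034542 -0.14238454] 
 [[-0.00257414 -0.94764764 -0.31930758]
 [ 0.99999612 -0.0020996  -0.00183037]
 [ 0.00106413 -0.31931105  0.94764937]]
small_crown [([173.3, 298.1], 0.64)]
small_crown []
large_crown [([152.0, 307.8], 0.96)]
large_crown []
large_cap [([149.7, 313.4], 0.83)]
large_cap [([222.8, 347.6], 0.74), ([221.0, 239.8], 0.64)]
small_cup [([118.8, 583.9], 0.89)]
small_cup [([178.2, 337.5], 0.63)]
large_cup [([224.9, 552.1], 0.57)]
large_cup [([223.4, 348.2], 0.77)]
sc [0.5138472  0.13132421 0.102     ]
scap [0.51313781 0.13259466 0.082     ]
lc [0.51359833 0.13267236 0.073     ]
lcap [0.51364598 0.1306894  0.053     ]
[[213.84665196 228.28409758]
 [213.74695462 224.14801284]]
```

Emit:
move_arm(dp=[[0.104,-0.18,0.3],[0.104,-0.18,0.643],[0.104,-0.18,0.643],[0.104,-0.18,0.643],[0.104,-0.18,0.643]], rot=[[0,0,0],[0,0,0],[0,0,0],[0,0,0],[0,0,0]])

```text
time: 5.15
ee_pos: [0.5145, 0.132, 0.152]
eef_rot: [-0.0, 0.997, 0.073, 0.002]
contact_force: [0.4, 0.3, 0.9]
opening: 1.0
grip_force: 0.0
```

```bash
python3 -c "
from h import *
w=snap('wrist');go((.5135,.131,.088),8.5)
a=proj(w,[[.5135,.131,.102]])[0];print(a);r,c=int(a[0]),int(a[1])
r0=max(0,r-110);c0=c-110
print(r0,c0)
cv2.imwrite('pics/w3.png',cv2.resize(w['img'][r0:r0+220,c0:c0+220],None,fx=2.7,fy=2.7,interpolation=cv2.INTER_CUBIC)[:,:,::-1])
np.save('w3.npy',w,allow_pickle=True)
print([(np.round(r['location'],1).tolist(),round(r['score'],2)) for r in imaging.recognise(w,'small_crown')[:2]])
"
```

```text
t 5.2 ee [0.5149 0.1321 0.1525] yaw 8.38 F [ 0.5 -0.4 -0.2] op 1.0 -> [-0.012, 0.006, 0.43] [-0.0001, -0.0033, -0.0014]
[230.30373027 326.97606795]
120 216
[([228.6, 327.6], 0.62)]
```

View pics/w3.png

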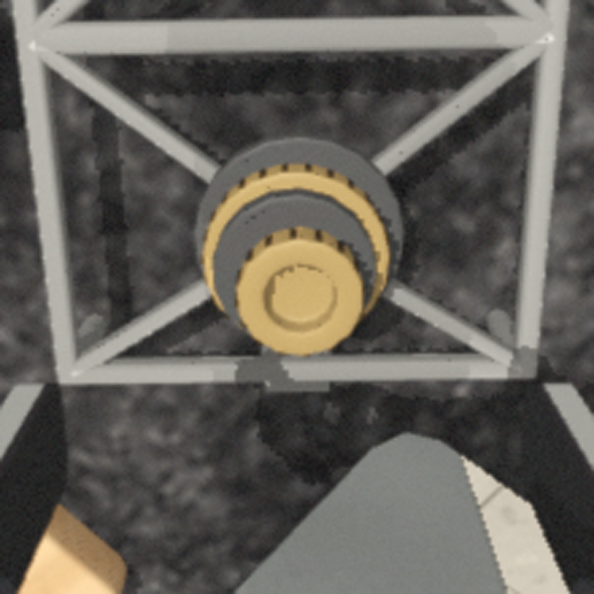

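Emit:
move_arm(dp=[[-0.008,0.006,0.25],[-0.008,0.006,0.43],[-0.008,0.006,0.43],[-0.008,0.006,0.43],[-0.008,0.006,0.43]], rot=[[0,-0.003,0],[0,-0.003,0],[0,-0.003,0],[0,-0.003,0],[0,-0.003,0]])

```text
time: 5.75
ee_pos: [0.5138, 0.1315, 0.0878]
eef_rot: [-0.0, 0.997, 0.073, 0.0]
contact_force: [-0.5, -0.1, 0.1]
opening: 1.006
grip_force: 0.0
```

```bash
python3 -c "
from h import *
w=snap('wrist');go((.5138,.131,.088),8.5)
print(proj(w,[[.5138,.131,.102]])[0],[(np.round(r['location'],1).tolist(),round(r['score'],2)) for r in imaging.recognise(w,'small_crown')[:2]])
"
```

```text
t 5.8 ee [0.5136 0.1315 0.0877] yaw 8.42 F [ 0.6 -0.4  0.1] op 1.004 -> [0.0, 0.004, -0.002] [-0.0003, 0.0, -0.0008]
[279.46020613 327.23676272] []
```

Emit:
move_arm(dp=[[0,0.003,0],[0,0.003,0],[0,0.003,0],[0,0.003,0],[0,0.003,0]], rot=[[0,0,0],[0,0,0],[0,0,0],[0,0,0],[0,0,0]], hand=-1)

```text
time: 6.35
ee_pos: [0.5121, 0.1303, 0.0858]
eef_rot: [0.0, 0.997, 0.073, -0.002]
contact_force: [-0.9, 0.3, 3.6]
opening: 0.373
grip_force: 59.1
```

Emit:
move_arm(dp=[[0,0,0],[0,0,0],[0,0,0],[0,0,0],[0,0,0]], rot=[[0,0,0],[0,0,0],[0,0,0],[0,0,0],[0,0,0]])

```text
time: 6.85
ee_pos: [0.5121, 0.1303, 0.0858]
eef_rot: [0.0, 0.997, 0.073, -0.002]
contact_force: [-1.7, -0.9, 6.1]
opening: 0.374
grip_force: 59.2
```

```bash
python3 -c "
from h import *
w=snap('wrist','w4.png');go((.5138,.131,.088),8.5)
print(proj(w,[[.5138,.131,.102]])[0],[(np.round(r['location'],1).tolist(),round(r['score'],2)) for r in imaging.recognise(w,'small_crown')[:2]])
"
```

```text
t 6.9 ee [0.5121 0.1303 0.0858] yaw 8.43 F [-1.  -0.7  5.3] op 0.371 -> [0.012, -0.003, -0.015] [0.0002, 0.0026, -0.0008]
[278.68098546 325.31621018] [([275.0, 325.6], 0.78), ([294.2, 610.3], 0.48)]
```

View pics/w4.png

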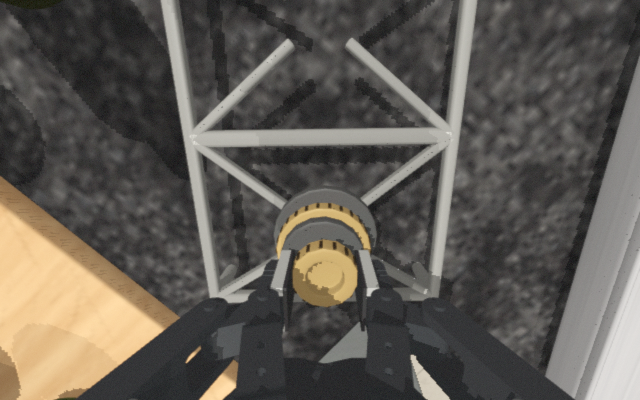

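Emit:
move_arm(dp=[[0,0,-0.15],[0,0,-0.5],[0,0,-0.5],[0.1,0.5,-0.5],[0.17,0.9,-0.5]], rot=[[0,0,0],[0,0,0],[0,0,0],[0,0,0],[0,0,0]])

```text
time: 7.45
ee_pos: [0.5455, 0.0375, 0.1605]
eef_rot: [-0.0, 0.997, 0.077, -0.001]
contact_force: [1.8, -0.9, 0.6]
opening: 0.372
grip_force: 59.7
```

Emit:
move_arm(dp=[[0.17,0.9,0],[0.17,0.9,0],[0.17,0.9,0],[0.17,0.9,0],[0.17,0.9,0]], rot=[[0,0,0],[0,0,0],[0,0,-0.008],[0,0,-0.008],[0,0,-0.008]])

```text
time: 7.95
ee_pos: [0.5898, -0.0948, 0.1588]
eef_rot: [-0.0, 0.997, 0.078, -0.003]
contact_force: [0.1, 0.6, -0.9]
opening: 0.373
grip_force: 59.7
```

Emit:
move_arm(dp=[[0,0.2,0],[0,0.2,0],[0,0.2,0],[0,0.2,0],[0,0.2,0]], rot=[[0,0,0],[0,0,0],[0,0,0],[0,0,0],[0,0,0]])

```text
time: 8.45
ee_pos: [0.5949, -0.1211, 0.1602]
eef_rot: [-0.0, 0.997, 0.081, -0.002]
contact_force: [-0.5, -0.5, -0.1]
opening: 0.37
grip_force: 59.7
```

```bash
python3 -c "
from h import *
w=snap('wrist','w5.png');go((.609,-.166,.16),9)
for n in ['small_crown','small_cup','large_cup']:print(n,[(np.round(r['location'],1).tolist(),round(r['score'],2)) for r in imaging.recognise(w,n)[:2]])
"
```

```text
t 8.5 ee [ 0.595  -0.1215  0.1602] yaw 9.3 F [-1.   0.  -0.6] op 0.369 -> [0.045, 0.308, 0.001] [-0.0005, 0.0029, 0.0033]
small_crown [([272.7, 324.6], 0.75), ([152.0, 396.1], 0.31)]
small_cup [([190.9, 382.0], 0.69)]
large_cup [([317.4, 348.6], 0.77)]
```

View pics/w5.png

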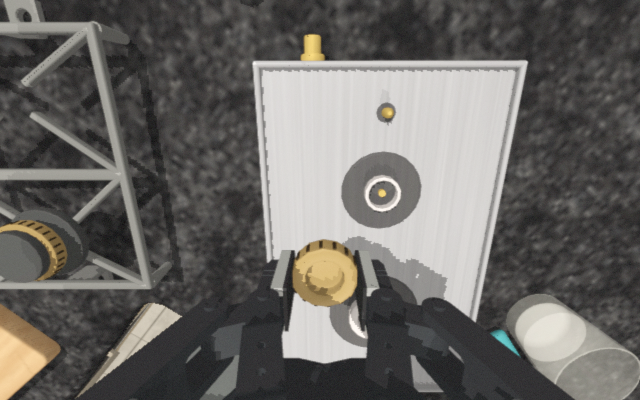

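```bash
cat >> h.py <<'E'
def ell(p,mask,seed,rad):
    "outer contour ellipse centre (row,col) + axes, for the mask blob nearest seed"
    m=np.zeros(mask.shape,np.uint8);r,c=map(int,seed);cv2.circle(m,(c,r),rad,255,-1);m&=mask.astype(np.uint8)*255
    cs=[k for k in cv2.findContours(m,cv2.RETR_EXTERNAL,cv2.CHAIN_APPROX_NONE)[0] if len(k)>20]
    k=max(cs,key=cv2.contourArea);e=cv2.fitEllipse(cv2.convexHull(k));return np.r_[e[0][1],e[0][0],e[1]]
E
python3 -c "
from h import *
w=snap('wrist');im=w['img'].astype(int)
e=ell(w,im.min(2)>150,(194,382),24);print('cup',e,at(w,e[0],e[1],.06))
e=ell(w,im.min(2)>150,(315,355),24);print('lcup?',e)
pin=(im[:,:,0]-im[:,:,2]>40);e=ell(w,pin,(113,388),12);print('pin',e,at(w,e[0],e[1],.06))
b=(im[:,:,0]-im[:,:,2]>50)&(im[:,:,0]>165);e=ell(w,b,(275,325),45)
st=telemetry.get_state();R=RT(st);print('crown',e,R.T@(at(w,e[0],e[1],st['ee_pos'][2]+.0162)-st['ee_pos']))
cv2.imwrite('pics/w5c.png',np.hstack([cv2.resize(w['img'][225:325,265:385],None,fx=3.3,fy=3.3)[:,:,::-1],cv2.resize(np.repeat(b[225:325,265:385,None]*255,3,2).astype(np.uint8),None,fx=3.3,fy=3.3)]))
"
```

```text
cup [192.72599792 380.04177856  36.32038879  36.77559662] [ 0.61335846 -0.16670729  0.06      ]
lcup? [320.82363892 357.36712646  19.56247902  34.07626724]
pin [111.93804932 384.96902466  11.15137196  12.18473244] [ 0.67829146 -0.15609019  0.06      ]
crown [274.69512939 325.84298706  55.82363129  64.29946136] [ 0.00399017 -0.00040866 -0.01621845]
```

View pics/w5c.png

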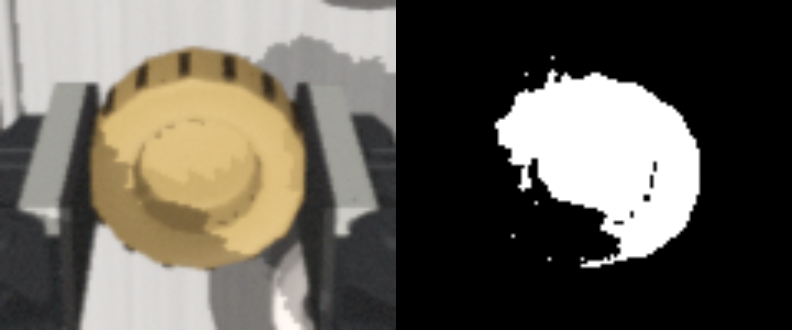

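Emit:
move_arm(dp=[[0.052,0.2,0],[0.052,0.317,0.2],[0.052,0.317,0.4],[0.052,0.317,0.4],[0.052,0.317,0.4]], rot=[[0,0.003,0],[0,0.003,0],[0,0.003,0],[0,0.003,0],[0,0.003,0]])

```text
time: 9.2
ee_pos: [0.6098, -0.1682, 0.1001]
eef_rot: [-0.001, 0.997, 0.08, -0.0]
contact_force: [-0.3, 0.4, -0.3]
opening: 0.371
grip_force: 59.7
```

```bash
python3 -c "
from h import *
w=snap('wrist');go((.6104,-.1672,.1),9.3)
print(proj(w,[[.6134,-.1667,.06],[.6134+.067*.987,-.1667+.067*.162,.065]]))
cv2.imwrite('pics/w6.png',cv2.resize(w['img'][130:350,180:480],None,fx=2.66,fy=2.66)[:,:,::-1])
im=w['img'].astype(int);pin=(im[:,:,0]-im[:,:,2]>40)
c=proj(w,[[.6134+.067*.987,-.1667+.067*.162,.065]])[0];e=ell(w,pin,c,14);print('pin',e,at(w,e[0],e[1],.06))
"
```

```text
t 9.25 ee [ 0.611  -0.1681  0.1015] yaw 9.22 F [0.1 0.4 0.1] op 0.374 -> [-0.003, -0.006, 0.01] [-0.0001, -0.0014, -0.0008]
[[229.11099081 324.47530713]
 [126.27784181 324.09294187]]
pin [127.75605774 325.33898926  13.21698475  14.0448103 ] [ 0.67846617 -0.15675245  0.06      ]
```

View pics/w6.png

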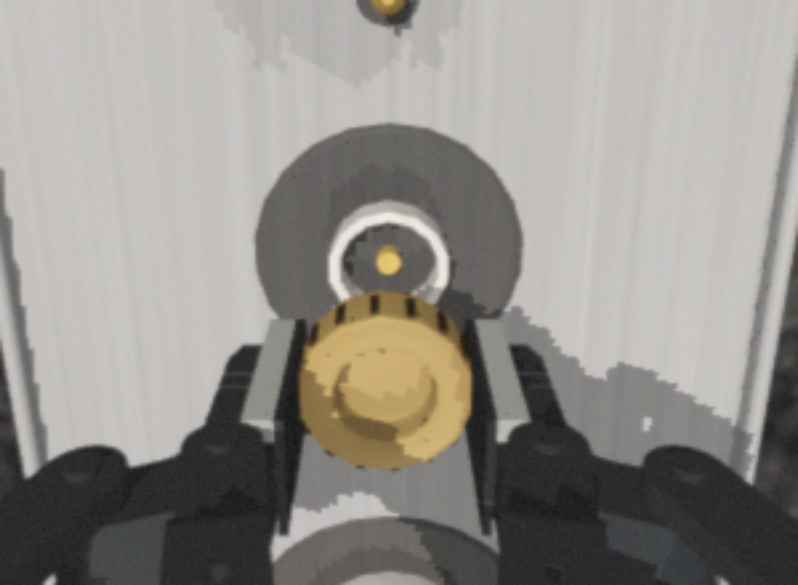

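```bash
python3 -c "
from h import *
w=snap('wrist');st=telemetry.get_state();R=RT(st);print(st['ee_pos'])
A=at(w,277,325.1,st['ee_pos'][2]+.0162);B=at(w,228.9,326.2,.06);print(A,B,R.T@(A-st['ee_pos']),R.T@(B-A))
go((0.6,-.17,.058),9.3)
"
```

```text
[ 0.61157389 -0.1681188   0.10224611]
[ 0.61396777 -0.16707172  0.11844611] [ 0.6144592  -0.16778176  0.06      ] [ 0.00259094 -0.00063996 -0.01619088] [0.00015439 0.00074584 0.05844753]
t 9.3 ee [ 0.6116 -0.1681  0.1022] yaw 9.23 F [-0.4  0.7  0. ] op 0.372 -> [-0.079, -0.0, 0.295] [0.0004, -0.0024, -0.0007]
```

Emit:
move_arm(dp=[[0.001,0.005,0.1],[0.001,0.005,0.2],[0.001,0.005,0.24],[0.001,0.005,0.26],[0.001,0.005,0.27]], rot=[[0,0,0],[0,0,0],[0,0,0],[0,0,0],[0,0,0]])

```text
time: 9.8
ee_pos: [0.6099, -0.1697, 0.0589]
eef_rot: [-0.0, 0.997, 0.08, -0.0]
contact_force: [1.2, 0.1, -0.3]
opening: 0.374
grip_force: 59.8
```

```bash
python3 -c "
from h import *
w=snap('wrist');go((0.6115,-.168,.056),9.3)
cv2.imwrite('pics/w7.png',cv2.resize(w['img'][130:350,180:480],None,fx=2.66,fy=2.66)[:,:,::-1])
"
```

```text
t 9.85 ee [ 0.6101 -0.1697  0.0591] yaw 9.16 F [-0.2  0.5 -0.3] op 0.375 -> [0.011, -0.01, 0.021] [-0.0002, 0.0003, -0.0016]
```

Emit:
move_arm(dp=[[0,0,0.01],[0,0,0.02],[0,0,0.03],[0,0,0.03],[0,0,0.03]], rot=[[0,0,0],[0,0,0],[0,0,0],[0,0,0],[0,0,0]])

```text
time: 10.35
ee_pos: [0.6106, -0.1699, 0.0559]
eef_rot: [0.0, 0.997, 0.08, 0.0]
contact_force: [-1.5, 0.4, 4.0]
opening: 0.37
grip_force: 60.1
```

```bash
python3 -c "
from h import *
w=snap('wrist');go((0.6115,-.168,.056),9.3)
cv2.imwrite('pics/w7.png',cv2.resize(w['img'][130:350,180:480],None,fx=2.66,fy=2.66)[:,:,::-1])
"
```

```text
t 10.4 ee [ 0.6105 -0.1699  0.0559] yaw 9.15 F [-1.3  0.2  4.5] op 0.368 -> [0.008, -0.012, -0.001] [0.0003, -0.0005, -0.0017]
```

View pics/w7.png

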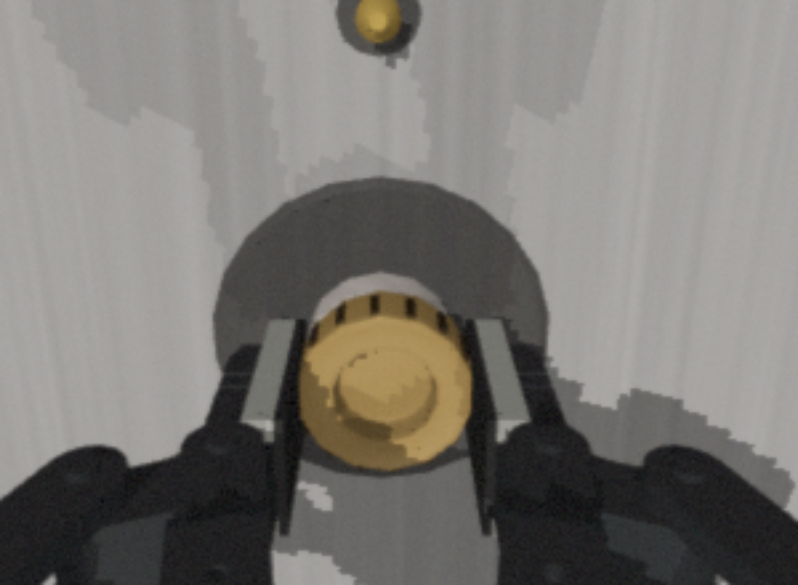

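Emit:
move_arm(dp=[[0,0,0],[0,0,0],[0,0,0],[0,0,0],[0,0,0]], rot=[[0,0,0],[0,0,0],[0,0,0],[0,0,0],[0,0,0]], hand=1)

```text
time: 10.9
ee_pos: [0.6101, -0.1698, 0.0549]
eef_rot: [-0.0, 0.997, 0.08, -0.0]
contact_force: [1.0, 0.3, 0.2]
opening: 0.998
grip_force: 0.0
```

Emit:
move_arm(dp=[[0,0,-0.1],[0,0,-0.4],[0,0,-0.667],[0,0,-0.667],[0,0,-0.667]], rot=[[0,0,0],[0,0,0],[0,0,0],[0,0,0],[0,0,0]])

```text
time: 11.4
ee_pos: [0.6115, -0.1699, 0.1579]
eef_rot: [0.001, 0.997, 0.08, 0.002]
contact_force: [-0.8, 0.3, 0.0]
opening: 1.0
grip_force: 0.0
```

```bash
python3 -c "
from h import *
w=snap('wrist');go((0.512,.131,.15),8.5)
im=w['img'].astype(int);b=(im[:,:,0]-im[:,:,2]>50)
print(proj(w,[[.6145,-.1678,.072],[.6145,-.1678,.06]]))
c=proj(w,[[.6145,-.1678,.066]])[0]
e=ell(w,b,c,45);print(e,at(w,e[0],e[1],.066))
cv2.imwrite('pics/w8.png',w['img'][:,:,::-1])
"
```

```text
t 11.45 ee [ 0.6102 -0.1698  0.1559] yaw 9.16 F [-0.6  0.2 -0.2] op 1.002 -> [-0.328, -2.084, 0.038] [0.0003, -0.0004, 0.0073]
[[207.85885211 323.50084014]
 [203.2883802  323.53439347]]
[209.1516571  324.06851196  40.46614838  40.69211578] [ 0.61139668 -0.16876212  0.066     ]
```

Emit:
move_arm(dp=[[-0.16,-1,0],[-0.16,-1,0],[-0.16,-1,0],[-0.16,-1,0],[-0.16,-1,0]], rot=[[0,0,0],[0,0,0],[0,0,0],[0,0,0],[0,0,0]])

```text
time: 11.95
ee_pos: [0.5612, -0.0234, 0.1542]
eef_rot: [-0.0, 0.997, 0.082, -0.001]
contact_force: [0.1, -0.6, -0.0]
opening: 0.999
grip_force: 0.0
```

Emit:
move_arm(dp=[[-0.16,-1,0],[-0.16,-1,0],[-0.16,-1,0],[-0.16,-1,0],[-0.16,-1,0]], rot=[[0,0,0],[0,0,0],[0,0,0],[0,0,0.007],[0,0,0.007]])

```text
time: 12.45
ee_pos: [0.515, 0.1185, 0.1546]
eef_rot: [0.0, 0.997, 0.075, -0.001]
contact_force: [0.3, -1.1, 0.7]
opening: 0.997
grip_force: 0.0
```

Emit:
move_arm(dp=[[0,-0.08,0.04],[0,-0.08,0.04],[0,-0.08,0.04],[0,-0.08,0.04],[0,-0.08,0.04]], rot=[[0,0,0],[0,0,0],[0,0,0],[0,0,0],[0,0,0]])

```text
time: 12.95
ee_pos: [0.5137, 0.1298, 0.1492]
eef_rot: [0.0, 0.997, 0.074, 0.0]
contact_force: [0.4, 0.1, 0.0]
opening: 0.997
grip_force: 0.0
```

```bash
python3 -c "
from h import *
w=snap('wrist');go((0.5147,.1307,.0755),8.5)
im=w['img'].astype(int);sat=im[:,:,0]-im[:,:,2]
c=proj(w,[[.5140,.132,.078]])[0];print('exp',c)
b=sat>40
e=ell(w,b,c,60);print('large crown brass hull',e,at(w,e[0],e[1],.067))
cv2.imwrite('pics/w9.png',np.hstack([cv2.resize(w['img'][140:290,240:410],None,fx=4,fy=4)[:,:,::-1]]))
for n in ['small_cap','large_crown','large_cap']:print(n,[(np.round(r['location'],1).tolist(),round(r['score'],2)) for r in imaging.recognise(w,n)[:2]])
"
```

```text
t 13.0 ee [0.5136 0.13   0.1492] yaw 8.46 F [0.6 0.6 0.4] op 1.002 -> [0.008, -0.004, 0.491] [0.0001, -0.0001, -0.0004]
exp [216.88256025 322.89159983]
large crown brass hull [213.64923096 322.39654541  68.63657379  69.85449982] [0.51252188 0.13225572 0.067     ]
small_cap [([217.2, 322.6], 0.79)]
large_crown [([189.6, 327.5], 0.69)]
large_cap []
```

View pics/w9.png

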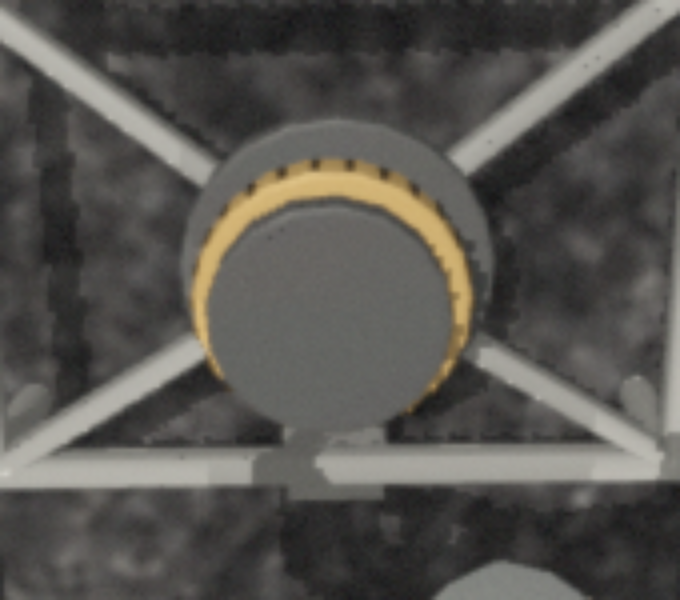

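Emit:
move_arm(dp=[[0.003,-0.01,0.25],[0.003,-0.01,0.45],[0.003,-0.01,0.49],[0.003,-0.01,0.49],[0.003,-0.01,0.49]], rot=[[0,0,0],[0,0,0],[0,0,0],[0,0,0],[0,0,0]])

```text
time: 13.65
ee_pos: [0.5147, 0.1327, 0.0771]
eef_rot: [-0.0, 0.997, 0.074, 0.001]
contact_force: [0.8, -0.2, 0.7]
opening: 0.998
grip_force: 0.0
```

Emit:
move_arm(dp=[[0,0,0],[0,0,0],[0,0,0],[0,0,0],[0,0,0]], rot=[[0,0,0],[0,0,0],[0,0,0],[0,0,0],[0,0,0]], hand=-1)

```text
time: 14.15
ee_pos: [0.5144, 0.1323, 0.0774]
eef_rot: [0.0, 0.997, 0.074, 0.001]
contact_force: [-1.6, -1.5, 5.7]
opening: 0.513
grip_force: 60.0
```

```bash
python3 -c "
from h import *
w=snap('wrist','w10.png');go((0.5147,.1307,.0755),8.5)
for n in ['small_cap','large_crown','large_cap']:print(n,[(np.round(r['location'],1).tolist(),round(r['score'],2)) for r in imaging.recognise(w,n)[:2]])
print(proj(w,[[.513,.132,.082]]))
"
```

```text
t 14.2 ee [0.5144 0.1323 0.0774] yaw 8.52 F [-1.8 -1.3  5.5] op 0.512 -> [0.001, 0.011, 0.012] [0.0002, -0.0014, 0.0002]
small_cap [([266.7, 326.4], 0.7)]
large_crown [([223.3, 324.8], 0.94)]
large_cap [([210.5, 332.7], 0.82)]
[[271.67833373 326.2064347 ]]
```

Emit:
move_arm(dp=[[0,0,-0.1],[0,0,-0.3],[0,0,-0.55],[0,0,-0.55],[0,0,-0.55]], rot=[[0,0,0],[0,0,0],[0,0,0],[0,0,0],[0,0,0]])

```text
time: 14.85
ee_pos: [0.5141, 0.1323, 0.1592]
eef_rot: [-0.0, 0.997, 0.074, 0.001]
contact_force: [-0.3, -0.8, -0.5]
opening: 0.509
grip_force: 61.1
```

Emit:
move_arm(dp=[[0.17,1,0],[0.17,1,0],[0.17,1,0],[0.17,1,0],[0.17,1,0]], rot=[[0,0,0],[0,0,0],[0,0,0],[0,0,0],[0,0,0]])

```text
time: 15.35
ee_pos: [0.5599, -0.0153, 0.156]
eef_rot: [0.0, 0.997, 0.072, -0.002]
contact_force: [-0.4, 0.6, -0.3]
opening: 0.505
grip_force: 61.2
```

Emit:
move_arm(dp=[[0.17,0.9,0],[0.17,0.9,0],[0.17,0.9,0],[0.17,0.9,0],[0.17,0.9,0]], rot=[[0,0,-0.004],[0,0,-0.008],[0,0,-0.008],[0,0,-0.008],[0,0,-0.008]])

```text
time: 15.85
ee_pos: [0.6056, -0.1409, 0.1567]
eef_rot: [-0.001, 0.997, 0.081, -0.001]
contact_force: [-0.1, 1.2, -1.4]
opening: 0.506
grip_force: 61.2
```

```bash
python3 -c "
from h import *
w=snap('wrist','w11.png');go((0.6115,-.1695,.12),9.2)
cv2.imwrite('pics/w11c.png',cv2.resize(w['img'][100:350,170:480],None,fx=2.5,fy=2.5)[:,:,::-1])
for n in ['small_cap','small_crown']:print(n,[(np.round(r['location'],1).tolist(),round(r['score'],2)) for r in imaging.recognise(w,n)[:2]])
print(proj(w,[[.6145,-.1678,.072]]))
"
```

```text
t 15.9 ee [ 0.6056 -0.139   0.1571] yaw 9.42 F [ 0.3  1.  -1.2] op 0.51 -> [0.006, 0.208, 0.247] [-0.0021, 0.001, 0.0024]
small_cap [([266.0, 322.8], 0.84)]
small_crown [([207.3, 362.6], 0.86), ([190.3, 353.4], 0.63)]
[[206.24451197 360.43263102]]
```

```bash
cat >> h.py <<'E'
def circfit(p,c0,rad,span=.006,step=.0004,ang=(0,360),inner=None):
    "refine world circle centre (horizontal, z=c0[2]) by the radial gradient along its projection"
    g=cv2.GaussianBlur(p['img'],(0,0),1.).astype(np.float32)
    a=np.radians(np.arange(ang[0],ang[1],4));best=None
    o=np.arange(-span,span+1e-9,step)
    def samp(c,r):
        q=proj(p,np.c_[c[0]+r*np.cos(a),c[1]+r*np.sin(a),np.full(len(a),c[2])]).astype(np.float32)
        return cv2.remap(g,q[:,1][None],q[:,0][None],cv2.INTER_LINEAR)[0]
    for dx in o:
        for dy in o:
            c=np.array(c0)+[dx,dy,0];d=np.abs(samp(c,rad+.0012)-samp(c,rad-.0012)).sum(1)
            s=np.minimum(d,60).mean()
            if best is None or s>best[0]:best=(s,c)
    return best
E
python3 -c "
from h import *
w=snap('wrist');st=telemetry.get_state();R=RT(st);e=st['ee_pos'];print(e)
s,c=circfit(w,e+[0,0,.0046],.024);print('cap',s,R.T@(c-e))
s,c=circfit(w,e+[0,0,.0046],.024,ang=(-60,80));print('cap front',s,R.T@(c-e))
s,c=circfit(w,(.6145,-.1678,.072),.017);print('crown',s,c)
s,c=circfit(w,(.6145,-.1678,.072),.0095);print('crown recess',s,c)
"
```

```text
[ 0.60603505 -0.13879556  0.15805479]
cap 56.011047 [-0.00111663 -0.00303375 -0.00459451]
cap front 59.17489 [-0.00183956 -0.00356041 -0.00459342]
crown 60.0 [ 0.6113 -0.1682  0.072 ]
crown recess 44.14361 [ 0.6125 -0.1682  0.072 ]
```

View pics/w11c.png

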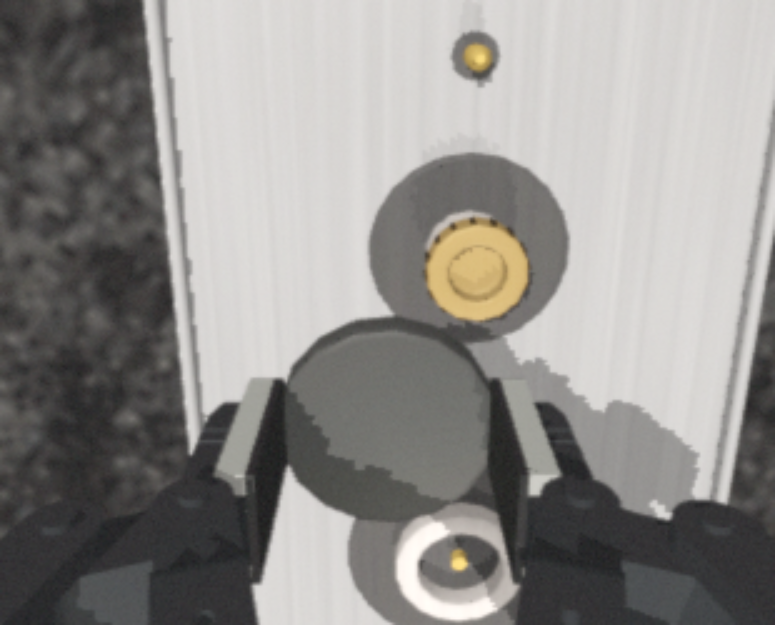

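```bash
python3 -c "
from h import *
w=snap('wrist');st=telemetry.get_state();R=RT(st);e=st['ee_pos'];print(e)
for row in (229,231,308):print(R.T@(at(w,row,325.6,e[2]+.0046)-e))
im=cv2.cvtColor(w['img'],cv2.COLOR_RGB2GRAY);print(im[222:240,325],im[300:314,320])
for z in (.066,.072,.078):print(z,circfit(w,(.612,-.168,z),.017,span=.004))
for z in (.05,):
  for rr in (.03,.032,.034,.036,.038):print(rr,circfit(w,(.613,-.168,z),rr,span=.004))
go((.611,-.1686,.1),9.2)
"
```

```text
[ 0.60609805 -0.13936206  0.15821178]
[ 0.02330193 -0.00083654 -0.00460104]
[ 0.0222034  -0.00083558 -0.00460094]
[-0.02440316 -0.00079466 -0.00459701]
[207 214 216 212 162  85  76  77  78  80 110 121 117 112 114 111 111 111] [ 82  86  87  87  85  84  85  86 106 120 121 121 120 121]
0.066 (np.float32(60.0), array([ 0.6092, -0.17  ,  0.066 ]))
0.072 (np.float32(60.0), array([ 0.6116, -0.1688,  0.072 ]))
0.078 (np.float32(59.836815), array([ 0.6148, -0.1668,  0.078 ]))
0.03 (np.float32(36.45379), array([ 0.617, -0.172,  0.05 ]))
0.032 (np.float32(43.31226), array([ 0.6158, -0.164 ,  0.05  ]))
0.034 (np.float32(56.854874), array([ 0.6118, -0.1672,  0.05  ]))
0.036 (np.float32(58.196255), array([ 0.6114, -0.1676,  0.05  ]))
0.038 (np.float32(37.308876), array([ 0.6098, -0.168 ,  0.05  ]))
t 16.1 ee [ 0.6061 -0.1394  0.1582] yaw 9.47 F [ 0.8  0.7 -0.8] op 0.507 -> [0.0, 0.198, 0.388] [-0.0007, 0.0001, 0.003]
```

Emit:
move_arm(dp=[[0.016,0.205,0],[0.016,0.205,0.2],[0.016,0.205,0.4],[0.016,0.205,0.488],[0.016,0.205,0.488]], rot=[[0,0,0.003],[0,0,0.003],[0,0,0.003],[0,0,0.003],[0,0,0.003]])

```text
time: 16.6
ee_pos: [0.6116, -0.1707, 0.0826]
eef_rot: [-0.001, 0.997, 0.079, -0.003]
contact_force: [-0.3, 0.5, -1.0]
opening: 0.507
grip_force: 61.2
```

```bash
python3 -c "
from h import *
go((.6135,-.1694,.0764),9.2)
"
```

```text
t 16.6 ee [ 0.6116 -0.1707  0.0826] yaw 9.07 F [-0.3  0.5 -1. ] op 0.507 -> [0.014, -0.007, 0.041] [-0.0016, 0.0031, -0.0014]
```

Emit:
move_arm(dp=[[0.01,-0.006,0],[0.01,-0.006,0.01],[0.01,-0.006,0.02],[0.01,-0.006,0.03],[0.01,-0.006,0.03]], rot=[[0,0.002,0],[0,0.002,0],[0,0.002,0],[0,0.002,0],[0,0.002,0]])

```text
time: 17.1
ee_pos: [0.6149, -0.1711, 0.0807]
eef_rot: [-0.0, 0.997, 0.078, 0.002]
contact_force: [-0.4, -0.3, -0.9]
opening: 0.507
grip_force: 61.2
```

```bash
python3 -c "
from h import *
go((.6135,-.1694,.0764),9.2)
"
```

```text
t 17.1 ee [ 0.6149 -0.1711  0.0807] yaw 8.97 F [-0.4 -0.3 -0.9] op 0.507 -> [-0.008, -0.013, 0.028] [0.0001, -0.0021, -0.0026]
```

Emit:
move_arm(dp=[[-0.004,-0.01,0],[-0.004,-0.01,0.01],[-0.004,-0.01,0.02],[-0.004,-0.01,0.03],[-0.004,-0.01,0.03]], rot=[[0,-0.001,0],[0,-0.001,0],[0,-0.001,0],[0,-0.001,0],[0,-0.001,0]])

```text
time: 17.6
ee_pos: [0.6141, -0.1695, 0.0765]
eef_rot: [-0.0, 0.997, 0.078, 0.001]
contact_force: [-1.3, -0.2, 4.2]
opening: 0.506
grip_force: 61.9
```

```bash
python3 -c "
from h import *
w=snap('wrist','w12.png')
go((.6135,-.1694,.0764),9.2)
"
```

```text
t 17.65 ee [ 0.6141 -0.1696  0.0765] yaw 8.97 F [-1.5  0.7  3.4] op 0.503 -> [-0.004, -0.002, 0.001] [0.0001, -0.001, -0.0025]
```

Emit:
move_arm(dp=[[0,0,0],[0,0,0],[0,0,0],[0,0,0],[0,0,0]], rot=[[0,0,0],[0,0,0],[0,0,0],[0,0,0],[0,0,0]], hand=1)

```text
time: 18.15
ee_pos: [0.614, -0.1696, 0.0758]
eef_rot: [-0.0, 0.997, 0.078, 0.001]
contact_force: [0.4, -0.2, 0.0]
opening: 1.003
grip_force: 0.0
```

Emit:
move_arm(dp=[[0,0,-0.1],[0,0,-0.4],[0,0,-0.6],[0,0,-0.6],[0,0,-0.6]], rot=[[0,0,0],[0,0,0],[0,0,0],[0,0,0],[0,0,0]])

```text
time: 18.65
ee_pos: [0.6148, -0.1697, 0.168]
eef_rot: [0.0, 0.997, 0.078, 0.002]
contact_force: [-0.5, 0.8, -0.0]
opening: 1.001
grip_force: 0.0
```

```bash
python3 -c "
from h import *
w=snap('wrist','w13.png');go((0.514,.131,.15),8.5)
for r in (.0225,.0232,.024):print(r,circfit(w,(.613,-.169,.081),r,span=.005))
"
```

```text
t 18.7 ee [ 0.6137 -0.1696  0.1663] yaw 8.98 F [-0.6 -0.4 -0.6] op 1.001 -> [-0.344, -2.083, 0.107] [0.0002, -0.001, 0.0053]
0.0225 (np.float32(47.743122), array([ 0.6124, -0.1688,  0.081 ]))
0.0232 (np.float32(50.76187), array([ 0.6116, -0.168 ,  0.081 ]))
0.024 (np.float32(51.250877), array([ 0.6112, -0.1684,  0.081 ]))
```

Emit:
move_arm(dp=[[-0.172,-1,0.05],[-0.172,-1,0.05],[-0.172,-1,0.05],[-0.172,-1,0.05],[-0.172,-1,0.05]], rot=[[0,0,0],[0,0,0],[0,0,0],[0,0,0],[0,0,0]])

```text
time: 19.2
ee_pos: [0.5636, -0.0233, 0.1574]
eef_rot: [-0.0, 0.997, 0.081, -0.001]
contact_force: [-0.1, -0.6, -0.2]
opening: 0.997
grip_force: 0.0
```

Emit:
move_arm(dp=[[-0.172,-1,0.05],[-0.172,-1,0.05],[-0.172,-1,0.05],[-0.172,-1,0.05],[-0.172,-1,0.05]], rot=[[0,0,0],[0,0,0],[0,0,0.005],[0,0,0.005],[0,0,0.005]])

```text
time: 19.7
ee_pos: [0.516, 0.1185, 0.1503]
eef_rot: [0.0, 0.997, 0.075, 0.0]
contact_force: [0.7, -1.1, 0.9]
opening: 0.998
grip_force: 0.0
```

Emit:
move_arm(dp=[[0,-0.08,0],[0,-0.08,0],[0,-0.08,0],[0,-0.08,0],[0,-0.08,0]], rot=[[0,0,0],[0,0,0],[0,0,0],[0,0,0],[0,0,0]])

```text
time: 20.2
ee_pos: [0.5147, 0.1297, 0.1508]
eef_rot: [0.0, 0.997, 0.074, 0.001]
contact_force: [-0.6, -0.1, -0.5]
opening: 0.999
grip_force: 0.0
```

```bash
python3 -c "
from h import *
w=snap('wrist','w14.png');go((0.514,.131,.057),8.5)
print('lcrown',circfit(w,(.513,.132,.073),.028),circfit(w,(.513,.132,.073),.017))
print('lcap',circfit(w,(.513,.131,.053),.034))
"
```

```text
t 20.25 ee [0.5146 0.1298 0.1508] yaw 8.46 F [ 0.5 -0.6 -0.5] op 1.004 -> [-0.004, -0.008, 0.626] [0.0001, -0.001, -0.0005]
lcrown (np.float32(60.0), array([0.5126, 0.1316, 0.073 ])) (np.float32(48.191494), array([0.513, 0.134, 0.073]))
lcap (np.float32(57.00485), array([0.5114, 0.131 , 0.053 ]))
```

Emit:
move_arm(dp=[[-0.006,-0.009,0.3],[-0.006,-0.009,0.55],[-0.006,-0.009,0.62],[-0.006,-0.009,0.62],[-0.006,-0.009,0.62]], rot=[[0,0,0],[0,0,0],[0,0,0],[0,0,0],[0,0,0]])

```text
time: 20.75
ee_pos: [0.5148, 0.1323, 0.0593]
eef_rot: [-0.0, 0.997, 0.074, 0.002]
contact_force: [-0.3, -0.1, -0.5]
opening: 1.002
grip_force: 0.0
```

Emit:
move_arm(dp=[[0,0,0],[0,0,0],[0,0,0],[0,0,0],[0,0,0]], rot=[[0,0,0],[0,0,0],[0,0,0],[0,0,0],[0,0,0]], hand=-1)

```text
time: 21.25
ee_pos: [0.5149, 0.1321, 0.0603]
eef_rot: [0.0, 0.997, 0.074, 0.003]
contact_force: [-1.1, -1.0, 6.9]
opening: 0.626
grip_force: 61.4
```

Emit:
move_arm(dp=[[0,0,-0.05],[0,0,-0.3],[0,0,-0.55],[0,0,-0.55],[0,0,-0.55]], rot=[[0,0,0],[0,0,0],[0,0,0],[0,0,0],[0,0,0]])

```text
time: 21.75
ee_pos: [0.5139, 0.1319, 0.1416]
eef_rot: [-0.0, 0.997, 0.074, 0.002]
contact_force: [0.1, -0.0, -2.1]
opening: 0.627
grip_force: 63.7
```

```bash
python3 -c "
from h import *
w=snap('wrist','w15.png');go((0.487,-.18,.16),9.2)
st=telemetry.get_state();R=RT(st);e=st['ee_pos']
print('lcap left',circfit(w,(.511,.131,.053),.034,span=.008))
"
```

```text
t 21.8 ee [0.5128 0.1314 0.1402] yaw 8.52 F [-0.8 -0.1 -1.3] op 0.625 -> [-0.478, 2.028, -0.132] [0.0003, -0.0006, -0.0076]
lcap left (np.float32(43.49347), array([0.513, 0.131, 0.053]))
```

Emit:
move_arm(dp=[[0,0.5,-0.13],[-0.42,0.97,-0.13],[-0.42,0.97,-0.13],[-0.42,0.97,-0.13],[-0.42,0.97,-0.13]], rot=[[0,0,0],[0,0,0],[0,0,0],[0,0,0],[0,0,0]])

```text
time: 22.3
ee_pos: [0.4699, -0.0259, 0.158]
eef_rot: [0.001, 0.998, 0.071, -0.002]
contact_force: [0.6, 0.0, -1.6]
opening: 0.629
grip_force: 63.7
```

Emit:
move_arm(dp=[[-0.42,0.97,0],[-0.42,0.97,0],[-0.42,0.97,0],[-0.42,0.97,0],[-0.42,0.97,0]], rot=[[0,0,0],[0,0,-0.008],[0,0,-0.008],[0,0,-0.008],[0,0,-0.008]])

```text
time: 22.8
ee_pos: [0.431, -0.1757, 0.1585]
eef_rot: [-0.001, 0.997, 0.079, -0.0]
contact_force: [0.2, 0.7, -1.7]
opening: 0.622
grip_force: 63.8
```

Emit:
move_arm(dp=[[0,0,0],[0,0,0],[0,0,0],[0,0,0],[0,0,0]], rot=[[0,0,0],[0,0,0],[0,0,0],[0,0,0],[0,0,0]])

```text
time: 23.3
ee_pos: [0.4321, -0.1741, 0.1597]
eef_rot: [-0.0, 0.997, 0.081, 0.001]
contact_force: [0.3, 0.4, -1.8]
opening: 0.626
grip_force: 63.8
```

```bash
cat >> h.py <<'E'
def edges(p,e,R,zt,col=325.5,rows=(215,330)):
    "tool-x of the strongest grey jumps down the image column at height zt above the TCP"
    g=cv2.GaussianBlur(cv2.cvtColor(p['img'],cv2.COLOR_RGB2GRAY),(0,0),1).astype(float);d=np.diff(g[:,int(col)])
    for r in sorted(sorted(range(*rows),key=lambda r:-abs(d[r]))[:24]):
        if abs(d[r])>=max(abs(d[r-1]),abs(d[r+1])):print('row',r+.5,'jump',round(d[r]),'x',round((R.T@(at(p,r+.5,col,e[2]+zt)-e))[0],4))
E
python3 -c "
from h import *
w=snap('wrist','w16.png');go((0.484,-.1886,.09),9.2)
st=telemetry.get_state();R=RT(st);e=st['ee_pos']
print('lcup out',circfit(w,(.484,-.1886,.06),.026),'in',circfit(w,(.484,-.1886,.06),.017))
print(circfit(w,(.6112,-.1684,.081),.024))
c=.0127
for c0 in (1,): 
  for rr in (.028,.017):
    s,q=circfit(w,e+[0,0,c],rr,span=.005);print(rr,s,R.T@(q-e))
edges(w,e,R,c)
print([(np.round(r['location'],1).tolist(),round(r['score'],2)) for r in imaging.recognise(w,'large_crown')[:2]])
"
```

```text
t 23.35 ee [ 0.432  -0.1743  0.1597] yaw 9.29 F [ 0.2 -0.3 -1.6] op 0.625 -> [0.326, 0.15, 0.465] [0.0, -0.001, 0.0011]
lcup out (np.float32(60.0), array([ 0.4828, -0.1886,  0.06  ])) in (np.float32(60.0), array([ 0.4828, -0.1894,  0.06  ]))
(np.float32(6.0), array([ 0.6052, -0.1744,  0.081 ]))
0.028 59.893032 [-0.00205364 -0.0009472  -0.01270336]
0.017 45.466362 [-0.0025776  -0.00022231 -0.01270419]
row 223.5 jump -28 x 0.0296
row 231.5 jump 18 x 0.0255
row 293.5 jump -26 x -0.0092
row 309.5 jump 9 x -0.019
row 325.5 jump 19 x -0.0293
[([271.0, 322.0], 0.86)]
```

Emit:
move_arm(dp=[[0.341,0.164,0.1],[0.341,0.164,0.3],[0.341,0.164,0.465],[0.341,0.164,0.465],[0.341,0.164,0.465]], rot=[[0,0,0],[0,0,0],[0,0,0],[0,0,0],[0,0,0]])

```text
time: 23.9
ee_pos: [0.4862, -0.1907, 0.0901]
eef_rot: [-0.0, 0.997, 0.081, 0.0]
contact_force: [-0.3, 0.6, -0.9]
opening: 0.624
grip_force: 63.7
```

Emit:
move_arm(dp=[[0,0,0],[0,0,0],[0,0,0],[0,0,0],[0,0,0]], rot=[[0,0,0],[0,0,0],[0,0,0],[0,0,0],[0,0,0]])

```text
time: 24.4
ee_pos: [0.4865, -0.1909, 0.0904]
eef_rot: [0.0, 0.997, 0.081, 0.001]
contact_force: [-0.2, 0.1, -1.0]
opening: 0.624
grip_force: 63.7
```

```bash
python3 -c "
from h import *
w=snap('wrist','w17.png');go((0.486,-.190,.059),9.2)
st=telemetry.get_state();R=RT(st);e=st['ee_pos']
print('lcup out',circfit(w,(.4835,-.189,.06),.026,ang=(-40,60)),'in',circfit(w,(.4835,-.189,.06),.017,ang=(-40,60)))
for rr in (.045,.046,.047,.048,.049,.05,.051,.052):
  s,q=circfit(w,(.4835,-.189,.05),rr,ang=(-50,70),span=.004,step=.0005);print(rr,s,q)
for rr in (.028,.017):
    s,q=circfit(w,e+[0,0,.0127],rr,span=.005);print(rr,s,R.T@(q-e),q)
edges(w,e,R,.0127)
cv2.imwrite('pics/w17c.png',cv2.resize(w['img'][120:350,170:480],None,fx=2.5,fy=2.5)[:,:,::-1])
"
```

```text
t 24.45 ee [ 0.4865 -0.1909  0.0902] yaw 9.24 F [-0.4  0.5 -1.7] op 0.628 -> [-0.003, -0.006, 0.208] [0.0002, -0.0012, 0.0005]
lcup out (np.float32(60.0), array([ 0.4827, -0.189 ,  0.06  ])) in (np.float32(60.0), array([ 0.4835, -0.1898,  0.06  ]))
0.045 60.0 [ 0.483 -0.19   0.05 ]
0.046 60.0 [ 0.482 -0.19   0.05 ]
0.047 60.0 [ 0.481  -0.1905  0.05  ]
0.048 60.0 [ 0.48   -0.1905  0.05  ]
0.049 60.0 [ 0.4795 -0.19    0.05  ]
0.05 54.70586 [ 0.4795 -0.1895  0.05  ]
0.051 42.792286 [ 0.4795 -0.191   0.05  ]
0.052 33.530827 [ 0.4795 -0.193   0.05  ]
0.028 58.635643 [-0.00126108 -0.00081348 -0.01270267] [ 0.48505925 -0.19025189  0.10294046]
0.017 46.12526 [-0.0029688  -0.00028085 -0.0127058 ] [ 0.48345925 -0.19105189  0.10294046]
row 218.5 jump -34 x 0.032
row 223.5 jump 6 x 0.0295
row 231.5 jump 17 x 0.0254
row 293.5 jump -26 x -0.0094
row 309.5 jump 8 x -0.0192
row 324.5 jump -5 x -0.0288
row 325.5 jump -5 x -0.0295
```

```bash
sed -i 's/np.minimum(d,60)/np.minimum(d,250)/' h.py; python3 -c "
from h import *
w=snap('wrist');go((0.486,-.190,.059),9.2)
st=telemetry.get_state();R=RT(st);e=st['ee_pos']
print('lcup out',circfit(w,(.4835,-.189,.06),.026,ang=(-40,60)),'in',circfit(w,(.4835,-.189,.06),.017,ang=(-40,60)))
for rr in (.044,.045,.046,.047,.048,.049,.05):
  s,q=circfit(w,(.4835,-.189,.05),rr,ang=(-50,70),span=.004,step=.0005);print(rr,s,q)
for rr in (.028,.017):
    s,q=circfit(w,e+[0,0,.0127],rr,span=.005);print(rr,s,R.T@(q-e),q)
"
```

```text
t 24.5 ee [ 0.4863 -0.1908  0.0901] yaw 9.24 F [ 0.3 -0.1 -1.3] op 0.624 -> [-0.002, -0.006, 0.207] [0.0001, -0.001, 0.0004]
lcup out (np.float32(207.98738), array([ 0.4851, -0.1882,  0.06  ])) in (np.float32(250.0), array([ 0.4843, -0.1894,  0.06  ]))
0.044 217.49626 [ 0.4855 -0.1885  0.05  ]
0.045 222.13106 [ 0.4845 -0.189   0.05  ]
0.046 223.2194 [ 0.483 -0.189  0.05 ]
0.047 217.09283 [ 0.482 -0.189  0.05 ]
0.048 205.74727 [ 0.481  -0.1895  0.05  ]
0.049 190.39688 [ 0.4795 -0.1895  0.05  ]
0.05 153.40533 [ 0.4795 -0.191   0.05  ]
0.028 149.54227 [-0.00205441 -0.00094408 -0.01270347] [ 0.48414365 -0.19023399  0.10281297]
0.017 58.540916 [-0.002385   -0.00140311 -0.01270406] [ 0.48374365 -0.18983399  0.10281297]
```

Emit:
move_arm(dp=[[0.005,-0.007,0.05],[0.005,-0.007,0.1],[0.005,-0.007,0.14],[0.005,-0.007,0.16],[0.005,-0.007,0.17]], rot=[[0,0,0],[0,0,0],[0,0,0],[0,0,0],[0,0,0]])

```text
time: 25.0
ee_pos: [0.4866, -0.1895, 0.0637]
eef_rot: [-0.0, 0.997, 0.081, 0.0]
contact_force: [0.3, 0.7, -1.4]
opening: 0.626
grip_force: 63.8
```

Emit:
move_arm(dp=[[0,0,0.01],[0,0,0.02],[0,0,0.03],[0,0,0.04],[0,0,0.04]], rot=[[0,0,0],[0,0,0],[0,0,0],[0,0,0],[0,0,0]])

```text
time: 25.5
ee_pos: [0.4872, -0.1898, 0.0593]
eef_rot: [0.0, 0.997, 0.081, 0.001]
contact_force: [-1.3, 0.7, 2.7]
opening: 0.625
grip_force: 64.2
```

```bash
python3 -c "
from h import *
w=snap('wrist','w18.png');go((0.486,-.190,.0593),9.2)
"
```

```text
t 25.55 ee [ 0.4872 -0.1897  0.0593] yaw 9.24 F [-1.9  0.8  4.8] op 0.627 -> [-0.008, 0.001, 0.0] [0.0004, -0.0012, 0.0005]
```

Emit:
move_arm(dp=[[0,0,0],[0,0,0],[0,0,0],[0,0,0],[0,0,0]], rot=[[0,0,0],[0,0,0],[0,0,0],[0,0,0],[0,0,0]], hand=1)

```text
time: 26.05
ee_pos: [0.487, -0.1896, 0.0584]
eef_rot: [-0.0, 0.997, 0.081, 0.001]
contact_force: [0.4, -0.3, 0.9]
opening: 1.002
grip_force: 0.0
```

Emit:
move_arm(dp=[[0,0,-0.1],[0,0,-0.4],[0,0,-0.65],[0,0,-0.65],[0,0,-0.65]], rot=[[0,0,0],[0,0,0],[0,0,0],[0,0,0],[0,0,0]])

```text
time: 26.55
ee_pos: [0.4875, -0.1899, 0.157]
eef_rot: [0.001, 0.997, 0.081, 0.002]
contact_force: [0.2, -0.3, 0.0]
opening: 1.002
grip_force: 0.0
```

```bash
python3 -c "
from h import *
w=snap('wrist','w19.png');go((0.513,.1305,.15),8.5)
for z in (.066,.072,.08):print(z,circfit(w,(.4845,-.189,z),.028,span=.005),circfit(w,(.4845,-.189,z),.017,span=.005))
print(circfit(w,(.612,-.168,.081),.024,span=.005))
"
```

```text
t 26.6 ee [ 0.4864 -0.1896  0.1556] yaw 9.24 F [-0.5  0.   0.4] op 0.997 -> [0.518, -2.078, 0.038] [-0.0001, -0.0005, 0.0082]
0.066 (np.float32(171.33302), array([ 0.4831, -0.1892,  0.066 ])) (np.float32(58.826183), array([ 0.4823, -0.188 ,  0.066 ]))
0.072 (np.float32(143.60313), array([ 0.4851, -0.1884,  0.072 ])) (np.float32(58.800045), array([ 0.4847, -0.1884,  0.072 ]))
0.08 (np.float32(96.23965), array([ 0.4879, -0.1864,  0.08  ])) (np.float32(73.02958), array([ 0.4883, -0.1884,  0.08  ]))
(np.float32(65.66555), array([ 0.6082, -0.163 ,  0.081 ]))
```

Emit:
move_arm(dp=[[0.257,-1,0],[0.257,-1,0],[0.257,-1,0],[0.257,-1,0],[0.257,-1,0]], rot=[[0,0,0],[0,0,0],[0,0,0],[0,0,0],[0,0,0]])

```text
time: 27.1
ee_pos: [0.4997, -0.033, 0.1546]
eef_rot: [-0.001, 0.997, 0.083, -0.001]
contact_force: [0.3, -1.4, -1.0]
opening: 1.0
grip_force: 0.0
```

Emit:
move_arm(dp=[[0.257,-1,0],[0.257,-1,0],[0.257,-1,0],[0.257,-1,0],[0.257,-1,0]], rot=[[0,0,0],[0,0,0.008],[0,0,0.008],[0,0,0.008],[0,0,0.008]])

```text
time: 27.6
ee_pos: [0.5144, 0.1186, 0.155]
eef_rot: [0.0, 0.997, 0.075, -0.0]
contact_force: [0.4, 0.2, 0.6]
opening: 0.999
grip_force: 0.0
```

Emit:
move_arm(dp=[[0,-0.08,0.04],[0,-0.08,0.04],[0,-0.08,0.04],[0,-0.08,0.04],[0,-0.08,0.04]], rot=[[0,0,0],[0,0,0],[0,0,0],[0,0,0],[0,0,0]])

```text
time: 28.1
ee_pos: [0.5132, 0.1297, 0.1502]
eef_rot: [0.0, 0.997, 0.074, 0.001]
contact_force: [-0.2, -0.1, -0.0]
opening: 1.002
grip_force: 0.0
```

```bash
python3 -c "
from h import *
w=snap('wrist','w20.png');go((0.513,.1305,.045),8.5)
for r in (.033,.034):print('lcap',circfit(w,(.513,.131,.053),r))
print([(np.round(r['location'],1).tolist(),round(r['score'],2)) for r in imaging.recognise(w,'large_cap')[:2]],proj(w,[.513,.131,.053]))
"
```

```text
t 28.15 ee [0.5132 0.13   0.1503] yaw 8.45 F [0.1 0.1 0.5] op 1.0 -> [-0.002, -0.004, 0.702] [0.0002, -0.0012, -0.0005]
lcap (np.float32(88.45572), array([0.513 , 0.1314, 0.053 ]))
lcap (np.float32(86.299194), array([0.513 , 0.1314, 0.053 ]))
[([207.0, 325.1], 0.73)] [[206.91914825 324.07815345]]
```

Emit:
move_arm(dp=[[0.003,0.002,0.3],[0.003,0.002,0.6],[0.003,0.002,0.78],[0.003,0.002,0.78],[0.003,0.002,0.78]], rot=[[0,0,0],[0,0,0],[0,0,0],[0,0,0],[0,0,0]])

```text
time: 28.7
ee_pos: [0.514, 0.1307, 0.0336]
eef_rot: [-0.0, 0.997, 0.074, 0.001]
contact_force: [1.0, -0.0, 1.1]
opening: 0.999
grip_force: 0.0
```

Emit:
move_arm(dp=[[0,0,0],[0,0,0],[0,0,0],[0,0,0],[0,0,0]], rot=[[0,0,0],[0,0,0],[0,0,0],[0,0,0],[0,0,0]], hand=-1)

```text
time: 29.2
ee_pos: [0.5157, 0.1311, 0.0364]
eef_rot: [-0.0, 0.997, 0.074, 0.003]
contact_force: [-1.3, -0.9, 6.4]
opening: 0.762
grip_force: 64.7
```

Emit:
move_arm(dp=[[0,0,-0.05],[0,0,-0.1],[0,0,-0.15],[0,0,-0.2],[0,0,-0.2]], rot=[[0,0,0],[0,0,0],[0,0,0],[0,0,0],[0,0,0]])

```text
time: 29.7
ee_pos: [0.5147, 0.1309, 0.0646]
eef_rot: [-0.0, 0.997, 0.074, 0.002]
contact_force: [-0.3, 0.2, -1.5]
opening: 0.764
grip_force: 67.0
```

```bash
python3 -c "
from h import *
w=snap('wrist','w21.png');go((0.513,.1305,.15),8.5)
print([(np.round(r['location'],1).tolist(),round(r['score'],2)) for r in imaging.recognise(w,'large_cap')[:2]])
"
```

```text
t 29.75 ee [0.5142 0.1307 0.0639] yaw 8.52 F [-0.2  0.  -2. ] op 0.762 -> [-0.006, 0.0, -0.574] [-0.0001, -0.002, 0.0002]
[([280.1, 326.2], 0.77)]
```

Emit:
move_arm(dp=[[0,0,-0.3],[0,0.2,-0.65],[-0.2,0.5,-0.65],[-0.413,0.9,-0.65],[-0.413,1,-0.65]], rot=[[0,0,0],[0,0,0],[0,0,0],[0,0,0],[0,0,0]])

```text
time: 30.3
ee_pos: [0.4725, -0.0295, 0.1605]
eef_rot: [0.001, 0.997, 0.074, 0.0]
contact_force: [1.2, 0.0, -1.3]
opening: 0.761
grip_force: 68.3
```

Emit:
move_arm(dp=[[-0.413,1,0],[-0.413,1,0],[-0.413,1,0],[-0.413,1,0],[-0.413,1,0]], rot=[[0,0,0],[0,0,-0.008],[0,0,-0.008],[0,0,-0.008],[0,0,-0.008]])

```text
time: 30.8
ee_pos: [0.4338, -0.1877, 0.1597]
eef_rot: [0.0, 0.997, 0.077, -0.0]
contact_force: [-0.2, 1.7, -1.8]
opening: 0.758
grip_force: 68.4
```

Emit:
move_arm(dp=[[0,0,0],[0,0,0],[0,0,0],[0,0,0],[0,0,0]], rot=[[0,0,0],[0,0,0],[0,0,0],[0,0,0],[0,0,0]])

```text
time: 31.3
ee_pos: [0.4356, -0.1838, 0.1604]
eef_rot: [-0.0, 0.997, 0.081, 0.001]
contact_force: [0.1, -0.1, -2.0]
opening: 0.761
grip_force: 68.4
```

```bash
python3 -c "
from h import *
w=snap('wrist','w22.png');go((0.4865,-.190,.075),9.2)
st=telemetry.get_state();R=RT(st);e=st['ee_pos']
print('lcrown',circfit(w,(.4845,-.189,.072),.028),circfit(w,(.4845,-.189,.072),.017))
for a in ((0,360),(-50,70)):
  s,q=circfit(w,e+[0,0,.0166],.034,span=.005,ang=a);print('cap',s,R.T@(q-e))
edges(w,e,R,.0166,rows=(180,345))
"
```

```text
t 31.35 ee [ 0.4356 -0.184   0.1604] yaw 9.31 F [ 0.1  0.2 -2.4] op 0.76 -> [0.328, 0.094, 0.57] [-0.0, -0.001, 0.0012]
lcrown (np.float32(152.73395), array([ 0.4849, -0.1886,  0.072 ])) (np.float32(68.55677), array([ 0.4849, -0.1874,  0.072 ]))
cap 160.44006 [-0.00119342 -0.00121394 -0.01660187]
cap 226.69075 [-0.00079869 -0.00114924 -0.01660125]
row 181.5 jump -24 x 0.051
row 198.5 jump 30 x 0.0432
row 218.5 jump -47 x 0.0337
row 223.5 jump 14 x 0.0312
row 224.5 jump 14 x 0.0307
row 303.5 jump -13 x -0.0123
row 340.5 jump 41 x -0.0357
```

Emit:
move_arm(dp=[[0.329,0.092,0.1],[0.329,0.092,0.3],[0.329,0.092,0.5],[0.329,0.092,0.57],[0.329,0.092,0.57]], rot=[[0,0,0],[0,0,0],[0,0,0],[0,0,0],[0,0,0]])

```text
time: 31.85
ee_pos: [0.4848, -0.1898, 0.0733]
eef_rot: [-0.001, 0.997, 0.081, -0.001]
contact_force: [0.2, 0.3, -2.2]
opening: 0.759
grip_force: 68.3
```

Emit:
move_arm(dp=[[0,0,0],[0,0,0],[0,0,0.01],[0,0,0.02],[0,0,0.02]], rot=[[0,0,0],[0,0,0],[0,0,0],[0,0,0],[0,0,0]])

```text
time: 32.35
ee_pos: [0.4864, -0.1903, 0.0722]
eef_rot: [0.0, 0.997, 0.081, 0.001]
contact_force: [-0.2, 0.3, -2.2]
opening: 0.763
grip_force: 68.3
```

```bash
python3 -c "
from h import *
go((0.4865,-.1896,.0644),9.2)
"
```

```text
t 32.35 ee [ 0.4864 -0.1903  0.0722] yaw 9.24 F [-0.2  0.3 -2.2] op 0.763 -> [0.001, -0.005, 0.052] [0.0002, -0.0011, 0.0004]
```

Emit:
move_arm(dp=[[0.001,-0.003,0.01],[0.001,-0.003,0.02],[0.001,-0.003,0.035],[0.001,-0.003,0.05],[0.001,-0.003,0.055]], rot=[[0,0,0],[0,0,0],[0,0,0],[0,0,0],[0,0,0]])

```text
time: 32.85
ee_pos: [0.4865, -0.1898, 0.0644]
eef_rot: [0.0, 0.997, 0.081, 0.001]
contact_force: [-3.6, 1.3, 7.3]
opening: 0.761
grip_force: 69.2
```

```bash
python3 -c "
from h import *
go((0.4865,-.1896,.0644),9.2)
"
```

```text
t 32.85 ee [ 0.4865 -0.1898  0.0644] yaw 9.24 F [-3.6  1.3  7.3] op 0.761 -> [0.0, -0.001, -0.0] [0.0001, -0.0007, 0.0005]
```

Emit:
move_arm(dp=[[0,0,0],[0,0,0],[0,0,0],[0,0,0],[0,0,0]], rot=[[0,0,0],[0,0,0],[0,0,0],[0,0,0],[0,0,0]], hand=1)

```text
time: 33.35
ee_pos: [0.4866, -0.1898, 0.0637]
eef_rot: [-0.0, 0.997, 0.081, 0.001]
contact_force: [-0.2, -0.2, 0.4]
opening: 0.998
grip_force: 0.0
```

Emit:
move_arm(dp=[[0,0,-0.1],[0,0,-0.4],[0,0,-0.8],[0,0,-0.8],[0,0,-0.8]], rot=[[0,0,0],[0,0,0],[0,0,0],[0,0,0],[0,0,0]])

```text
time: 33.85
ee_pos: [0.4882, -0.1903, 0.1863]
eef_rot: [0.001, 0.997, 0.081, 0.003]
contact_force: [0.4, -0.0, -0.3]
opening: 0.998
grip_force: 0.0
```

```bash
python3 -c "
from h import *
w=snap('wrist','w23.png');go((0.573,.139,.2),8.5)
for z in (.077,.081,.085):print(z,circfit(w,(.4845,-.189,z),.034,span=.005))
print(circfit(w,(.612,-.168,.081),.024,span=.004))
print(telemetry.get_state()['q'].round(2))
"
```

```text
t 33.9 ee [ 0.4865 -0.1899  0.184 ] yaw 9.24 F [-0.7 -0.  -0.1] op 1.001 -> [0.921, -2.072, -0.106] [0.0005, -0.0016, 0.0082]
0.077 (np.float32(89.06501), array([ 0.4823, -0.1916,  0.077 ]))
0.081 (np.float32(92.39809), array([ 0.4839, -0.1908,  0.081 ]))
0.085 (np.float32(94.7157), array([ 0.4863, -0.1896,  0.085 ]))
(np.float32(82.03066), array([ 0.6148, -0.1712,  0.081 ]))
[ 0.67  0.31 -0.42  1.65  0.14  1.2  -1.19]
```

Emit:
move_arm(dp=[[0.46,-1,-0.1],[0.46,-1,-0.1],[0.46,-1,-0.1],[0.46,-1,-0.1],[0.46,-1,-0.1]], rot=[[0,0,0],[0,0,0],[0,0,0],[0,0,0],[0,0,0]])

```text
time: 34.4
ee_pos: [0.5294, -0.026, 0.1968]
eef_rot: [-0.002, 0.996, 0.085, -0.001]
contact_force: [0.2, 0.7, -0.6]
opening: 1.001
grip_force: 0.0
```

Emit:
move_arm(dp=[[0.46,-1,0],[0.46,-1,0],[0.46,-1,0],[0.46,-1,0],[0.46,-1,0]], rot=[[0,0,0.1],[0,0,0.2],[0,0,0.3],[0,0,0.38],[0,0,0.4]])

```text
time: 34.9
ee_pos: [0.5731, 0.1325, 0.1965]
eef_rot: [-0.001, 0.973, -0.23, -0.002]
contact_force: [0.2, -0.8, 0.6]
opening: 0.998
grip_force: 0.0
```

Emit:
move_arm(dp=[[0,0,0],[0,0,0],[0,0,0],[0,0,0],[0,0,0]], rot=[[0,0,0.1],[0,0,0.2],[0,0,0.3],[0,0,0.38],[0,0,0.4]])

```text
time: 35.4
ee_pos: [0.5737, 0.1252, 0.1967]
eef_rot: [0.002, 0.852, -0.523, -0.0]
contact_force: [-0.7, 0.5, -0.8]
opening: 0.999
grip_force: 0.0
```

```bash
python3 -c "
from h import *
go((0.573,.139,.2),-81.3)
"
```

```text
t 35.4 ee [0.5737 0.1252 0.1967] yaw -63.03 F [-0.7  0.5 -0.8] op 0.999 -> [-0.084, -0.037, -0.022] [0.0018, -0.0011, 0.203]
```

Emit:
move_arm(dp=[[-0.084,-0.037,0],[-0.084,-0.037,0],[-0.084,-0.037,0],[-0.084,-0.037,0],[-0.084,-0.037,0]], rot=[[0,0,0.08],[0,0,0.16],[0,0,0.203],[0,0,0.203],[0,0,0.203]])

```text
time: 35.9
ee_pos: [0.574, 0.1402, 0.1994]
eef_rot: [0.001, 0.76, -0.65, 0.003]
contact_force: [0.4, -0.5, 0.2]
opening: 1.001
grip_force: 0.0
```

Emit:
move_arm(dp=[[0,0,0],[0,0,0],[0,0,0],[0,0,0],[0,0,0]], rot=[[0,0,0],[0,0,0],[0,0,0],[0,0,0],[0,0,0]])

```text
time: 36.4
ee_pos: [0.5736, 0.1417, 0.1988]
eef_rot: [-0.001, 0.76, -0.65, 0.0]
contact_force: [0.3, 0.1, -0.7]
opening: 0.998
grip_force: 0.0
```

```bash
cat >> h.py <<'E'
from scipy.optimize import minimize
def grate_pts():
    L=[];s=np.linspace
    for y in(-.081,.081):L+=[(x,y,0,1) for x in s(-.108,.108,60) if abs(x)>.012]
    for x in(-.116,.116):L+=[(x,y,1,0) for y in s(-.07,.07,40)]
    L+=[(0,y,1,0) for y in s(-.07,.07,40)]
    return np.array(L)
def gratefit(p,x0,zt,yaw0,fixyaw=False):
    "grate centre x,y and yaw (deg) with its bar tops at height zt"
    g=cv2.GaussianBlur(cv2.cvtColor(p['img'],cv2.COLOR_RGB2GRAY),(0,0),1.2).astype(np.float32);L=grate_pts()
    def val(v,off):
        c,s=np.cos(np.radians(v[2])),np.sin(np.radians(v[2]));q=L[:,:2]+off*L[:,2:]
        X=np.c_[v[0]+c*q[:,0]-s*q[:,1],v[1]+s*q[:,0]+c*q[:,1],np.full(len(q),zt)];u=proj(p,X).astype(np.float32)
        return cv2.remap(g,u[:,1][None],u[:,0][None],cv2.INTER_LINEAR,borderMode=cv2.BORDER_REPLICATE)[0],u
    def cost(v):
        m=np.minimum(val(v,.002)[0],val(v,-.002)[0]);return -(np.clip(2*m-val(v,.009)[0]-val(v,-.009)[0],-80,200)).mean()
    best=min(((cost((x0[0]+a,x0[1]+b,yaw0+t)),(x0[0]+a,x0[1]+b,yaw0+t)) for a in np.arange(-.008,.0081,.002) for b in np.arange(-.008,.0081,.002) for t in (-1,-.5,0,.5,1)),key=lambda k:k[0])
    r=minimize(cost,best[1],method='Nelder-Mead',options=dict(initial_simplex=np.array(best[1])+np.array([[0,0,0],[.001,0,0],[0,.001,0],[0,0,.4]]),xatol=1e-5))
    return r.x,-r.fun
E
python3 -c "
from h import *
w=snap('wrist','w24.png');go((0.573,.139,.2),-81.3)
print(gratefit(w,(.575,.139),.044,8.5))
t=snap('top');print('top',gratefit(t,(.575,.139),.044,8.5))
"
```

```text
t 36.45 ee [0.5736 0.1418 0.1989] yaw -81.05 F [-0.5 -0.3 -0.7] op 1.002 -> [0.018, 0.007, -0.007] [-0.0009, 0.0005, 0.0028]
(array([0.57500952, 0.14224314, 9.16683372]), np.float64(163.37672424316406))
top (array([0.57381513, 0.14156037, 9.19659339]), np.float64(82.89506530761719))
```

View pics/w24.png

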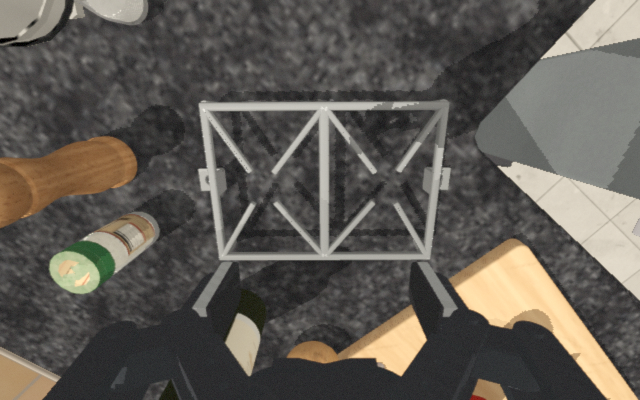

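Emit:
move_arm(dp=[[0,-0.004,0.3],[0,-0.004,0.6],[0,-0.004,0.8],[0,-0.004,0.8],[0,-0.004,0.8]], rot=[[0,0,-0.0024],[0,0,-0.0024],[0,0,-0.0024],[0,0,-0.0024],[0,0,-0.0024]], hand=-0.4)

```text
time: 37.0
ee_pos: [0.5746, 0.1423, 0.0794]
eef_rot: [-0.001, 0.762, -0.648, 0.001]
contact_force: [-0.5, 0.6, 1.9]
opening: 0.301
grip_force: 0.0
```

```bash
python3 -c "
from h import *
w=snap('wrist','w25.png');go((0.5742,.1418,.022),-80.83)
print(gratefit(w,(.575,.142),.044,9.17))
"
```

```text
t 37.05 ee [0.5759 0.1424 0.0808] yaw -80.81 F [-0.1  0.3  1. ] op 0.302 -> [0.002, 0.014, 0.392] [-0.0031, 0.0, 0.0003]
(array([0.57483747, 0.14197751, 9.0735252 ]), np.float64(135.70425415039062))
```

Emit:
move_arm(dp=[[0,0.006,0.15],[0,0.006,0.3],[0,0.006,0.385],[0,0.006,0.385],[0,0.006,0.385]], rot=[[0,0,0],[0,0,0],[0,0,0],[0,0,0],[0,0,0]])

```text
time: 37.55
ee_pos: [0.5748, 0.1424, 0.0227]
eef_rot: [-0.002, 0.762, -0.648, 0.001]
contact_force: [0.1, -0.5, -0.4]
opening: 0.3
grip_force: 0.0
```

Emit:
move_arm(dp=[[0,0,0],[0,0,0],[0,0,0],[0,0,0],[0,0,0]], rot=[[0,0,0],[0,0,0],[0,0,0],[0,0,0],[0,0,0]], hand=-1)

```text
time: 38.05
ee_pos: [0.5749, 0.1424, 0.023]
eef_rot: [-0.002, 0.761, -0.648, 0.001]
contact_force: [-0.3, -0.3, 6.0]
opening: 0.098
grip_force: 59.4
```

```bash
python3 -c "
from h import *
w=snap('wrist','w26.png');go((0.5742,.1418,.022),-80.83)
print(gratefit(w,(.575,.142),.044,9.17))
"
```

```text
t 38.1 ee [0.5749 0.1424 0.0231] yaw -80.81 F [-0.2  0.8  5.8] op 0.099 -> [0.003, 0.005, 0.007] [-0.003, 0.0003, 0.0002]
(array([0.57541589, 0.14186208, 9.07886519]), np.float64(110.86009979248047))
```

Emit:
move_arm(dp=[[0,0,-0.1],[0,0,-0.3],[0,0,-0.55],[0,0,-0.85],[0,0,-0.85]], rot=[[0,0,0],[0,0,0],[0,0,0],[0,0,0],[0,0,0]])

```text
time: 38.6
ee_pos: [0.578, 0.1423, 0.156]
eef_rot: [-0.006, 0.761, -0.648, 0.005]
contact_force: [2.2, 0.3, -2.6]
opening: 0.102
grip_force: 59.0
```

```bash
python3 -c "
from h import *
w=snap('wrist','w27.png');go((0.549,-.18,.15),-80.7)
e=telemetry.get_state()['ee_pos'];print(gratefit(w,(e[0],e[1]),e[2]+.021,9.17))
"
```

```text
t 38.65 ee [0.5758 0.1422 0.1526] yaw -80.82 F [-1.2  0.3 -4.2] op 0.099 -> [2.092, 0.519, 0.011] [-0.0059, 0.0004, -0.0013]
(array([0.58024577, 0.14248033, 9.23925852]), np.float64(72.2470703125))
```

Emit:
move_arm(dp=[[0.1,0.02,0],[0.25,0.06,0],[0.4,0.1,0],[0.55,0.14,0],[0.7,0.173,0]], rot=[[0,0,0],[0,0,0],[0,0,0],[0,0,0],[0,0,0]])

```text
time: 39.15
ee_pos: [0.5615, 0.0319, 0.146]
eef_rot: [0.002, 0.761, -0.649, -0.002]
contact_force: [-0.1, -0.2, -3.4]
opening: 0.103
grip_force: 59.0
```

Emit:
move_arm(dp=[[0.15,0.04,0],[0.3,0.08,0],[0.45,0.11,0],[0.6,0.15,0],[0.7,0.173,0]], rot=[[0,0,0],[0,0,0],[0,0,0],[0,0,0],[0,0,0]])

```text
time: 39.65
ee_pos: [0.5525, -0.0769, 0.1465]
eef_rot: [0.002, 0.76, -0.65, -0.001]
contact_force: [-1.7, 0.1, -4.3]
opening: 0.098
grip_force: 59.0
```

Emit:
move_arm(dp=[[0.15,0.04,0],[0.3,0.08,0],[0.45,0.11,0],[0.6,0.15,0],[0.69,0.173,0]], rot=[[-0.002,0,0],[-0.003,0,-0.001],[-0.004,0,-0.001],[-0.004,0,-0.001],[-0.004,0,-0.001]])

```text
time: 40.15
ee_pos: [0.5444, -0.1824, 0.1473]
eef_rot: [0.003, 0.761, -0.649, -0.003]
contact_force: [0.2, 0.0, -3.1]
opening: 0.096
grip_force: 59.0
```

Emit:
move_arm(dp=[[0,0,0],[0,0,0],[0,0,0],[0,0,0],[0,0,0]], rot=[[0,0,0],[0,0,0],[0,0,0],[0,0,0],[0,0,0]])

```text
time: 40.65
ee_pos: [0.5468, -0.1784, 0.1485]
eef_rot: [0.002, 0.763, -0.647, -0.002]
contact_force: [-0.2, -0.6, -3.4]
opening: 0.098
grip_force: 59.0
```

```bash
cat >> h.py <<'E'
def pins(p,c=(.5455,-.1795),yaw=9.2,z=.058,rad=14):
    "the two brass pins' blob centres at mid height"
    im=p['img'].astype(int);m=(im[:,:,0]-im[:,:,2]>40);out=[]
    for s in(.132,-.132):
        X=[c[0]+s*np.cos(np.radians(yaw)),c[1]+s*np.sin(np.radians(yaw)),z];q=proj(p,X)[0]
        try:e=ell(p,m,q,rad);out.append(at(p,e[0],e[1],z));print('pin pred',q.round(1),'seen',e.round(1),out[-1].round(4))
        except Exception as x:print('pin pred',q.round(1),'not seen',x)
    if len(out)==2:
        d=out[0]-out[1];print('centre',(out[0]+out[1])/2,'yaw',np.degrees(np.arctan2(d[1],d[0])),'len',np.linalg.norm(d))
E
python3 -c "
from h import *
w=snap('wrist','w28.png');go((0.549,-.18,.15),-80.7)
e=telemetry.get_state()['ee_pos'];print(gratefit(w,(e[0],e[1]),e[2]+.021,9.2));pins(w)
c=np.radians(9.2)
for s in(1,-1):print('lug proj',proj(w,[e[0]+s*.132*np.cos(c),e[1]+s*.132*np.sin(c),e[2]-.0171])[0])
t=snap('top','t28.png');pins(t,rad=6);print('top grate',gratefit(t,(e[0],e[1]),e[2]+.021,9.2))
"
```

```text
t 40.7 ee [ 0.5468 -0.1788  0.1486] yaw -80.63 F [ 0.1 -0.1 -3.7] op 0.099 -> [0.011, -0.013, -0.009] [0.0029, 0.0002, 0.0008]
(array([ 0.54740998, -0.18415781,  8.60430423]), np.float64(55.86924362182617))
pin pred [206.4 167.5] seen [207.  165.2  10.4  16.2] [ 0.6777 -0.1575  0.058 ]
pin pred [206.7 484.5] seen [206.4 480.   10.2  15.9] [ 0.419  -0.2003  0.058 ]
centre [ 0.54835561 -0.17889563  0.058     ] yaw 9.384974434636135 len 0.26218449163127505
lug proj [247.63622693 104.01205326]
lug proj [247.82798205 545.15361865]
pin pred [152.3 335.8] not seen max() iterable argument is empty
pin pred [249.8 354.8] not seen max() iterable argument is empty
top grate (array([ 0.5542701 , -0.16638567,  9.03468021]), np.float64(12.244183540344238))
```

Emit:
move_arm(dp=[[0.002,-0.01,0.1],[0.002,-0.01,0.2],[0.002,-0.01,0.29],[0.002,-0.01,0.29],[0.002,-0.01,0.29]], rot=[[0.003,0,0],[0.003,0,0],[0.003,0,0],[0.003,0,0],[0.003,0,0]])

```text
time: 41.25
ee_pos: [0.5478, -0.1797, 0.105]
eef_rot: [0.0, 0.762, -0.648, -0.0]
contact_force: [-0.1, -0.5, -4.1]
opening: 0.101
grip_force: 59.0
```

Emit:
move_arm(dp=[[0,0,0],[0,0,0],[0,0,0],[0,0,0],[0,0,0]], rot=[[0,0,0],[0,0,0],[0,0,0],[0,0,0],[0,0,0]])

```text
time: 41.75
ee_pos: [0.5479, -0.1799, 0.1052]
eef_rot: [-0.0, 0.762, -0.648, 0.0]
contact_force: [-0.4, -0.3, -3.7]
opening: 0.097
grip_force: 59.0
```

```bash
python3 -c "
from h import *
w=snap('wrist','w29.png');go((0.5483,-.1788,.0731),-80.65)
e=telemetry.get_state()['ee_pos'];pins(w,(.5484,-.1789),rad=16)
pins(w,(.5484,-.1789),rad=16,z=.0575)
im=w['img'].astype(int);m=(im[:,:,0]-im[:,:,2]>40)
s=snap('scene','s29.png');pins(s,(.5484,-.1789),rad=8)
for x in(.132,-.132):print(proj(s,[e[0]+x*.987,e[1]+x*.162,e[2]-.0171])[0])
"
```

```text
t 41.8 ee [ 0.5479 -0.1798  0.1052] yaw -80.72 F [ 0.5 -0.2 -4.8] op 0.096 -> [-0.006, -0.004, 0.214] [-0.0001, -0.0, -0.0007]
pin pred [229.2 134.9] not seen max() iterable argument is empty
pin pred [229.5 513.9] not seen max() iterable argument is empty
pin pred [228.9 135.3] not seen max() iterable argument is empty
pin pred [229.2 513.5] not seen max() iterable argument is empty
pin pred [190.1 269.6] not seen max() iterable argument is empty
pin pred [202.  379.6] not seen max() iterable argument is empty
[178.46792668 269.02498944]
[189.53772889 380.70020347]
```

Emit:
move_arm(dp=[[-0.006,-0.004,-0.1],[-0.006,-0.004,-0.2],[-0.006,-0.004,-0.25],[-0.006,-0.004,-0.25],[-0.006,-0.004,-0.25]], rot=[[0,0,0],[0,0,0],[0,0,0],[0,0,0],[0,0,0]])

```text
time: 42.35
ee_pos: [0.548, -0.1787, 0.1422]
eef_rot: [0.0, 0.762, -0.648, -0.0]
contact_force: [-0.4, 0.8, -3.7]
opening: 0.099
grip_force: 59.1
```

Emit:
move_arm(dp=[[0,0,0],[0,0,0],[0,0,0],[0,0,0],[0,0,0]], rot=[[0,0,0],[0,0,0],[0,0,0],[0,0,0],[0,0,0]])

```text
time: 42.85
ee_pos: [0.5482, -0.1788, 0.1424]
eef_rot: [0.0, 0.762, -0.648, -0.0]
contact_force: [-0.6, 0.7, -3.9]
opening: 0.1
grip_force: 59.1
```

```bash
cat >> h.py <<'E'
def pinfit(p,c=(.5484,-.1787),yaw=9.25,thr=30):
    im=p['img'].astype(int);m=(im[:,:,0]-im[:,:,2]>thr).astype(np.uint8);a=np.radians(np.arange(0,360,20));out=[]
    for s in(.132,-.132):
        x0=np.array([c[0]+s*np.cos(np.radians(yaw)),c[1]+s*np.sin(np.radians(yaw))]);q=proj(p,[*x0,.058])[0].astype(int)
        roi=np.zeros_like(m);r=slice(max(0,q[0]-20),q[0]+20),slice(max(0,q[1]-20),q[1]+20);roi[r]=m[r]
        big=cv2.resize(roi[r],None,fx=8,fy=8,interpolation=cv2.INTER_NEAREST)
        def iou(x):
            P=np.vstack([proj(p,np.c_[x[0]+R*np.cos(a),x[1]+R*np.sin(a),np.full(len(a),z)]) for z,R in((.051,.004),(.061,.004),(.065,.0025))])
            P=((P[:,::-1]-[r[1].start,r[0].start]+.5)*8).astype(np.int32);k=np.zeros_like(big);cv2.fillConvexPoly(k,cv2.convexHull(P),1)
            return (k&big).sum()/max(1,(k|big).sum())
        b=max(((iou(x0+[i,j]),i,j) for i in np.arange(-.005,.0051,.0004) for j in np.arange(-.005,.0051,.0004)))
        out.append(x0+b[1:]);print('pin',out[-1].round(4),'iou',round(b[0],2),'px',roi.sum())
    d=out[0]-out[1];C=(out[0]+out[1])/2;print('centre',C.round(4),'yaw',np.degrees(np.arctan2(d[1],d[0])).round(2),'len',np.linalg.norm(d).round(4));return C
E
python3 -c "
from h import *
w=snap('wrist','w30.png');go((0.5483,-.1788,.0731),-80.65)
st=telemetry.get_state();e=st['ee_pos'];R=RT(st);C=pinfit(w);print((R.T@(np.r_[C,e[2]]-e)))
pinfit(w,thr=45)
"
```

```text
t 42.9 ee [ 0.5483 -0.1788  0.1425] yaw -80.72 F [ 0.6 -0.  -3.5] op 0.101 -> [-0.0, -0.0, 0.463] [0.0, 0.0, -0.0008]
pin [ 0.6781 -0.1573] iou 0.91 px 150
pin [ 0.4187 -0.2001] iou 0.89 px 153
centre [ 0.5484 -0.1787] yaw 9.38 len 0.2629
[-1.19400678e-04 -1.35600078e-04 -8.17388711e-09]
pin [ 0.6785 -0.1569] iou 0.86 px 136
pin [ 0.4187 -0.2001] iou 0.86 px 137
centre [ 0.5486 -0.1785] yaw 9.45 len 0.2633
```

Emit:
move_arm(dp=[[-0.003,0.002,0.1],[-0.003,0.002,0.2],[-0.003,0.002,0.3],[-0.003,0.002,0.33],[-0.003,0.002,0.33]], rot=[[0,0,-0.0017],[0,0,-0.0017],[0,0,-0.0017],[0,0,-0.0017],[0,0,-0.0017]])

```text
time: 43.4
ee_pos: [0.5472, -0.1781, 0.0921]
eef_rot: [0.0, 0.763, -0.647, -0.001]
contact_force: [0.2, -0.1, -4.5]
opening: 0.095
grip_force: 59.0
```

Emit:
move_arm(dp=[[0,0,0],[0,0,0],[0,0,0],[0,0,0],[0,0,0]], rot=[[0,0,0],[0,0,0],[0,0,0],[0,0,0],[0,0,0]])

```text
time: 43.9
ee_pos: [0.5481, -0.1785, 0.0933]
eef_rot: [-0.0, 0.763, -0.647, 0.0]
contact_force: [0.3, -0.3, -4.5]
opening: 0.099
grip_force: 59.0
```

```bash
python3 -c "
from h import *
go((0.5480,-.1783,.0731),-80.6)
"
```

```text
t 43.9 ee [ 0.5481 -0.1785  0.0933] yaw -80.57 F [ 0.3 -0.3 -4.5] op 0.099 -> [-0.001, 0.0, 0.135] [-0.0003, -0.0, 0.0004]
```

Go down slowly, watching the force.

Emit:
move_arm(dp=[[0,0,0.02],[0,0,0.04],[0,0,0.06],[0,0,0.08],[0,0,0.08]], rot=[[0,0,0],[0,0,0],[0,0,0],[0,0,0],[0,0,0]])

```text
time: 44.4
ee_pos: [0.5474, -0.1782, 0.0803]
eef_rot: [0.0, 0.763, -0.647, -0.001]
contact_force: [-1.1, 0.2, -3.4]
opening: 0.108
grip_force: 59.0
```

```bash
python3 -c "
from h import *
go((0.5480,-.1783,.0731),-80.6);print(telemetry.get_state()['wrist_torque'])
"
```

```text
t 44.4 ee [ 0.5474 -0.1782  0.0803] yaw -80.57 F [-1.1  0.2 -3.4] op 0.108 -> [0.001, -0.004, 0.048] [0.0008, 0.0004, 0.0004]
[ 0.05695382 -0.04904729 -0.02070057]
```

Emit:
move_arm(dp=[[0,-0.002,0.01],[0,-0.002,0.02],[0,-0.002,0.035],[0,-0.002,0.045],[0,-0.002,0.052]], rot=[[0,0,0],[0,0,0],[0,0,0],[0,0,0],[0,0,0]])

```text
time: 44.9
ee_pos: [0.5481, -0.1783, 0.0731]
eef_rot: [0.0, 0.763, -0.647, -0.0]
contact_force: [0.1, -0.6, 0.6]
opening: 0.098
grip_force: 60.0
```

```bash
python3 -c "
from h import *
go((0.5480,-.1783,.0731),-80.6);print(telemetry.get_state()['wrist_torque'])
"
```

```text
t 44.9 ee [ 0.5481 -0.1783  0.0731] yaw -80.57 F [ 0.1 -0.6  0.6] op 0.098 -> [-0.0, 0.001, -0.0] [0.0002, 0.0001, 0.0004]
[ 0.05651382  0.04300619 -0.04442395]
```

Emit:
move_arm(dp=[[0,0,0],[0,0,0],[0,0,0],[0,0,0],[0,0,0]], rot=[[0,0,0],[0,0,0],[0,0,0],[0,0,0],[0,0,0]], hand=-0.5)

```text
time: 45.4
ee_pos: [0.5484, -0.1785, 0.0736]
eef_rot: [-0.0, 0.763, -0.647, 0.0]
contact_force: [1.2, -0.8, -0.3]
opening: 0.249
grip_force: 0.0
```

Emit:
move_arm(dp=[[0,0,-0.05],[0,0,-0.15],[0,0,-0.4],[0,0,-0.7],[0,0,-0.9]], rot=[[0,0,0],[0,0,0],[0,0,0],[0,0,0],[0,0,0]])

```text
time: 45.9
ee_pos: [0.5493, -0.1795, 0.213]
eef_rot: [-0.001, 0.763, -0.647, 0.003]
contact_force: [0.6, -0.4, -0.2]
opening: 0.248
grip_force: 0.0
```

Emit:
move_arm(dp=[[0,0,0],[0,0,0],[0,0,0],[0,0,0],[0,0,0]], rot=[[0,0,0],[0,0,0],[0,0,0],[0,0,0],[0,0,0]])

```text
time: 46.4
ee_pos: [0.5475, -0.178, 0.2071]
eef_rot: [0.001, 0.763, -0.647, -0.001]
contact_force: [-1.1, -0.0, 0.0]
opening: 0.248
grip_force: 0.0
```

```bash
python3 -c "
from h import *
w=snap('wrist','w31.png');go((0.5480,-.1783,.2),-80.6);s=snap('scene','s31.png')
for r,c,z in((.034,(.484,-.1895),.081),(.024,(.612,-.169),.081)):print(circfit(w,(*c,z),r,span=.004))
print('grate',gratefit(w,(.5484,-.1787),.094,9.3))
pinfit(w)
for n in ['grate','large_cap','small_cap','small_crown','large_crown','tumbler','salt_shaker']:print(n,[(np.round(r['location'],1).tolist(),round(r['score'],2)) for r in imaging.recognise(s,n)[:2]])
"
```

```text
t 46.45 ee [ 0.5477 -0.1781  0.2073] yaw -80.57 F [0.2 0.2 0.1] op 0.253 -> [0.001, -0.002, 0.048] [0.0012, 0.0005, 0.0004]
(np.float32(77.95796), array([ 0.4848, -0.1899,  0.081 ]))
(np.float32(71.95214), array([ 0.6112, -0.169 ,  0.081 ]))
grate (array([ 0.53480082, -0.18022802,  9.70715604]), np.float64(15.237000465393066))
pin [ 0.6793 -0.1569] iou 0.06 px 5
pin [ 0.4167 -0.2005] iou 0.15 px 13
centre [ 0.548  -0.1787] yaw 9.44 len 0.2662
grate [([187.3, 324.7], 0.57)]
large_cap [([191.7, 349.0], 0.82), ([164.5, 382.6], 0.72)]
small_cap []
small_crown [([222.9, 439.1], 0.66)]
large_crown []
tumbler [([165.9, 382.8], 0.59)]
salt_shaker [([215.3, 186.0], 0.73), ([187.4, 322.8], 0.66)]
```

```bash
python3 -c "
from station import sign_off
print(sign_off())"
```

```text
the job is handed in; nothing more can be done
None
```

I put the stove back together in the order asked and handed it in at about 47 s. Each part made contact within about 0.1 mm of its home height, and the grate came to rest flat at home height. I confirmed the grate by height and force only, because no picture showed the pins in its lug holes. The tumbler and salt shaker did not move noticeably.

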